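# Clamp, scribe and tray the carving-wax blocks

## Task

Lay all the carving-wax blocks flat in the bays of the marking-out jig, end-on to the steel straightedge, and turn the red knob until it clicks over to clamped. Then take the scriber and guide its tip slowly (about 3 cm/s) along the seam in front of the straightedge, just touching or barely above the blocks, from the red mark far from the knob to the one by the knob. Stand the scriber back upright in its stand, click the knob back to open and only then lay the blocks flat in the white tray, leaving the jar, mandrel and tin alone.

Things in the scene. Friction and masses are not known exactly. Their poses are not given: they have to be found in the camera images.
- jig: Marking-out jig fixed to the bench: grey plate, origin on its underside, z up. Its frame, mm: plate x -60..70, y -110..190, top z = 12. Steel straightedge along y (-105..105), inner face x = 50, top z = 41. Blocks lie flat on the plate between it and the brass jaw, length along x, one in each bay: bay middles x = 9, y = -66, 0, 66, parted by 4 mm ribs, 9 mm high, x -15..50, at y = -99, -33, 33, 99.
- jaw_face (a point): Middle of the brass jaw's face towards the straightedge (jaw 196 mm long along the jig's y, top 28.5 mm above the bench). It lies at x = -31.5 mm in the jig's frame when open (81.5 mm from the straightedge) and the knob drives it to -21.5 mm when clamped (71.5 mm).
- knob (a joint): Angle of the red clamp knob, rad: 0 open, 1.3 clamped, with end stops. Grows as it turns clockwise seen from above. Detented: an over-centre spring resists with about 0.2 N m at first, easing off towards half-way (0.65 rad), then throws it to the nearer end when let go, so turn it well past half-way; it stays at either end by itself.
- knob_grip (a point): Point on the knob's vertical axis to grip at, 49 mm above the bench; x = 0, y = 150 mm in the jig's frame. The grip is an upright bar 46 mm long, 14 mm thick, 24 to 56 mm above the bench, on a disc. At angle 0 its length lies along the jig's x (pinch it along the jig's y); bar and this point's axes turn with the knob.
- stand: Dark wooden scriber stand fixed to the bench, 56 x 56 mm, 58 mm tall, origin at the centre of its underside, with a square 14 x 14 mm hole right down its middle.
- scriber_grip (a point): Middle of the scriber's orange handle, 90 mm from its tip, z axis from tip to handle. Scriber 130 mm long, 60 g: pointed 8 mm steel rod for the first 50 mm from the tip, brass collar 30 mm wide (50..56 mm), square handle 18 x 18 mm, sides along this point's x and y (56..130 mm). It stands upright, collar resting on the stand's top, tip 8 mm above the bench.
- scriber_tip (a point): The scriber's pointed lower end.
- seam0 (a point): Point 1 of 5 on the seam line: the first red mark, at the end far from the knob (red marks on the straightedge's top). The line runs straight along the straightedge, 5 mm in front of its inner face, 2 mm above the blocks' upper faces (40 mm above the bench); points 44 mm apart along the jig's +y. The tip is on the line within 6 mm of it.
- seam1 (a point): Point 2 of 5 on the seam line: a quarter of the way (red marks on the straightedge's top). The line runs straight along the straightedge, 5 mm in front of its inner face, 2 mm above the blocks' upper faces (40 mm above the bench); points 44 mm apart along the jig's +y. The tip is on the line within 6 mm of it.
- seam2 (a point): Point 3 of 5 on the seam line: half-way (red marks on the straightedge's top). The line runs straight along the straightedge, 5 mm in front of its inner face, 2 mm above the blocks' upper faces (40 mm above the bench); points 44 mm apart along the jig's +y. The tip is on the line within 6 mm of it.
- seam3 (a point): Point 4 of 5 on the seam line: three quarters of the way (red marks on the straightedge's top). The line runs straight along the straightedge, 5 mm in front of its inner face, 2 mm above the blocks' upper faces (40 mm above the bench); points 44 mm apart along the jig's +y. The tip is on the line within 6 mm of it.
- seam4 (a point): Point 5 of 5 on the seam line: the second red mark, at the knob end (red marks on the straightedge's top). The line runs straight along the straightedge, 5 mm in front of its inner face, 2 mm above the blocks' upper faces (40 mm above the bench); points 44 mm apart along the jig's +y. The tip is on the line within 6 mm of it.
- wax_green_mid (a point): Centre of the green carving-wax block, a bar 70 x 26 x 26 mm (its x axis along the 70 mm length), about 70 g, loose, lying on the bench at the start. May be absent (then None): two or three of the three blocks are present.
- wax_blue_mid (a point): Centre of the blue carving-wax block, a bar 70 x 26 x 26 mm (its x axis along the 70 mm length), about 70 g, loose, lying on the bench at the start. May be absent (then None): two or three of the three blocks are present.
- wax_purple_mid (a point): Centre of the purple carving-wax block, a bar 70 x 26 x 26 mm (its x axis along the 70 mm length), about 70 g, loose, lying on the bench at the start. May be absent (then None): two or three of the three blocks are present.
- tray: White plastic tray for marked blocks, fixed to the bench, outside 120 x 200 mm (x, y), 20 mm tall, walls and floor 5 mm; origin at the centre of its underside. Three blocks fit side by side with their length along the tray's x, 56 mm apart in y.
- jar: Bystander: glass jar with brass lid, 60 mm across, 85 mm tall, origin under its centre; leave it alone.
- mandrel: Bystander: tapered steel ring mandrel on a 60 mm foot, 130 mm tall, origin under its centre; leave it alone.
- tin: Bystander: metal tin 56 mm across, 60 mm tall, origin under its centre; leave it alone.
- wax_green: The green wax block itself, origin at the centre of its underside (see its centre point).
- wax_blue: The blue wax block itself, origin at the centre of its underside (see its centre point).
- wax_purple: The purple wax block itself, origin at the centre of its underside (see its centre point).
- scriber: The scriber itself, origin at its tip, z towards the handle.
There are look-alikes about, which are no part of the job. What is meant by the wax_green is not brown, orange or yellow, and is the smaller of those in its own colour.

How it is judged:
By the outcome, as a careful person would: the job done as asked, in the order asked, and still so for the second after the job is handed in, with the robot touching nothing.
Of wax_green, wax_blue, wax_purple only 2 to 3 are there at a start; the rules pass over those that are not, and their reading is None.
At some moment in a run one of wax_green, wax_blue, wax_purple may be knocked a few centimetres aside while the robot is not near it.
It also fails if it takes over 210 s, if anything falls off the work surface, if the arm or the gripper's body presses on something with over 40 N, if the wrist force passes 120 N, or if a joint passes its speed limit or range.

## Robot

A 7-joint arm with a two-finger parallel gripper is mounted at the origin on the work surface. World frame = base frame: x ahead of the robot, y to its left, z up, the work surface at z = 0. Lengths are in m, angles in degrees, forces in N, time in s.
With the tool pointing down it reaches from about 0.4 to 0.875 m from the base axis. Payload 6.5 kg.
Tool frame: the origin (TCP) lies at the very end of the fingers, on their centre line; the grasp point (between the pads) lies 19 mm behind it; z points along the fingers, y is the direction in which the jaws open and shut (so a half turn about z gives the same grasp; the last joint's range is limited). The gripper opens to 88 mm and grips with 3 to 60 N. Pads are 18 mm wide; open, the fingers measure 123 mm over their backs; the gripper's body (75 mm by 187 mm) begins 45 mm behind the grasp point.
Start: joints at [-77.533, 30.733, -0.252, 88.115, 0.149, 61.152, -4.079], TCP at [0.182, 0.624, 0.218] pointing down, gripper open.
Joint ranges: [-154.64, 154.64], [-21.42, 123.67], [-72.66, 72.17], [13.99, 137.28], [-74.86, 254.86], [10.95, 109.41], [-158.01, 158.01]. Speed limits (degrees/s): [136.94, 136.94, 180, 180, 180, 180, 180].

## Interface

Orientations are given as [roll, pitch, yaw] about the fixed x, y, z axes, in that order (R = Rz(yaw) Ry(pitch) Rx(roll)).
In Python, from cell import * gives the robot as it stands.
- The arm moves only by the tool send_rows, never from a script. Its argument "series" is a list of rows, each a list of 6 numbers: the shift along the tool's x, y, z in m, then the turn, a rotation vector about the tool's x, y, z in rad. In form: [[tx, ty, tz, ax, ay, az], ...]. A call has 1 to 10 rows; each row shifts and turns the pose as measured when the row begins, along the tool's axes as they then stand; what a row does not reach is not made up. A row lasts 1/12 s, in which the tool goes at most 41.7 mm and 7.16 degrees, less where a joint would pass 70% of its speed; a pose out of reach is approached as far as the arm can. A call is refused whole if a number of a shift passes 0.0417 or a number of a turn 0.125, either way. A call with a gripper value outside its range is refused whole. "claw" is the finger opening in m, from 0 to 0.0881, set as the call begins (left out, the last holds). The fingers move at their own pace and stop on an object; "force" is the grip in N (left out, the last holds). Time passes only in rows, so rows that do not move let the fingers close. It gives the time, the measured TCP pose, the force and the opening at its end, in the units of the state.
- get_state(): the state, without advancing time (a new reading comes with each control period).
- read_camera(name): name is "scene" or "top" or "wrist"; returns a dict with "color" (400x640x3 uint8, red, green, blue), "K" (3x3 intrinsics, pixels), "world_to_cam" (4x4, takes a point from world to camera coordinates); the wrist camera has in their place "T_tool_cam" (4x4, takes a point from camera to tool coordinates, whose origin is the TCP and whose axes are the flange's). Camera axes: x right, y down, z forward; pixel columns grow to the right and rows downward; lengths in m; the calibration is good to about 2 mm. A picture is of the moment at which its call begins: read the wrist's pose just before it. There is no depth.
- job_done(): hands the job in, once; it reports no verdict.
The state is a dict: "clock": time; "q": joint angles; "qvel": joint speeds; "tau": joint torques, N m; "tcp_pos": TCP position; "eef_rot": TCP orientation; "force": force on the tool from outside, world axes, zero at the start; "torque": the same for the moment, N m; "opening": finger opening in m.
Only numpy, scipy, OpenCV 4.12 (cv2) and the standard library are available. Lean on these libraries where they do the work, as an engineer would, in place of code of your own. Each camera call takes 0.05 s, during which the arm holds its last target. There are 200 camera calls.

## Working session

There is one attempt and no reset: what is moved stays moved. The work goes in short steps, Python scripts to look and compute and a tool call to move; the robot and the scene stay as the last step left them, time stands still between calls to the robot, and variables do not carry over. Pictures are saved under pics/ and viewed, about 12 in all and at most 16, crops included, and the job is handed in when it is done.

Besides the shell and the picture viewer there is one more tool, called in YAML: its name, and indented under it one key for each argument. send_rows: Moves the arm, as the interface text tells. Its arguments: {"type":"object","properties":{"series":{"type":"array"},"claw":{"type":"number"},"force":{"type":"number"}},"required":["series"]}

```bash
ls; mkdir -p pics; python3 - <<'E'
from cell import *
import cv2
print(get_state())
for n in ("scene","top"):
    r=read_camera(n); cv2.imwrite(f"pics/{n}0.png",r["color"][:,:,::-1]); print(n,r["K"].tolist(),r["world_to_cam"].tolist())
E
```

```text
pics
{'clock': 0.0, 'q': array([-77.5320112 ,  30.77729414,  -0.25462998,  88.16989419,
         0.14976182,  61.15221913,  -4.07828516]), 'qvel': array([ 0.02518921, -0.02076455,  0.05927016, -0.12925599, -0.1255542 ,
        0.05931494,  0.09561982]), 'tau': array([-3.02982089e-04, -5.70992017e+01,  9.90894400e-01, -2.51593566e+01,
       -5.61758713e-02,  1.80535263e-02,  1.58547655e-04]), 'tcp_pos': array([0.18184643, 0.62336933, 0.21724683]), 'eef_rot': array([-1.79901228e+02,  7.80178963e-03,  1.63744986e+02]), 'force': array([ 0.07654533, -0.14871179, -0.58934989]), 'torque': array([-0.01689863,  0.00505788,  0.02087532]), 'opening': 0.08821046735312746}
scene [[417.59189246361035, 0.0, 318.1160246066601], [0.0, 417.59189246361035, 200.591614681317], [0.0, 0.0, 1.0]] [[-0.5029802395424987, 0.8640488488109767, -0.02074766247548368, 0.2918528135443208], [0.507820354014937, 0.2760174193905825, -0.816047101729494, -0.1729460656896631], [-0.6993778425700337, -0.4209916520091454, -0.5776129000123666, 1.4268601300099917], [0.0, 0.0, 0.0, 1.0]]
top [[396.77815993036614, 0.0, 322.87766540542646], [0.0, 396.77815993036614, 197.7918086933775], [0.0, 0.0, 1.0]] [[0.006909402565233982, -0.9999633216199705, -0.005061182761658209, -0.018244630284853857], [-0.9893525698032241, -0.0061001086301347195, -0.14541073309235927, 0.5345357439703301], [0.14537452589758745, 0.006011995463731226, -0.989358430059903, 1.152459355846742], [0.0, 0.0, 0.0, 1.0]]
```

View pics/scene0.png

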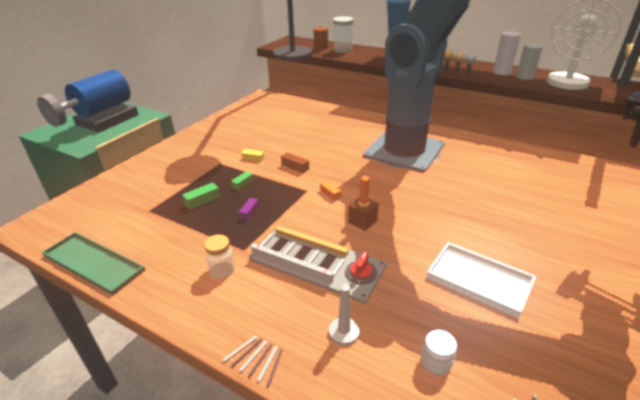

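View pics/top0.png

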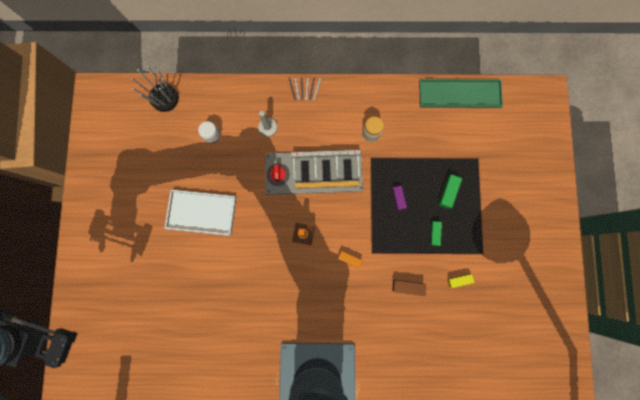

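```bash
cat > h.py <<'E'
from cell import *
import cv2, numpy as np
from scipy.spatial.transform import Rotation as R
def tool():
    s=get_state(); T=np.eye(4); T[:3,:3]=R.from_euler('xyz',s['eef_rot'],degrees=True).as_matrix(); T[:3,3]=s['tcp_pos']; return T
def snap(n):
    T=tool(); r=read_camera(n)
    r['c2w']=T@r['T_tool_cam'] if n=='wrist' else np.linalg.inv(r['world_to_cam'])
    r['hsv']=cv2.cvtColor(r['color'],cv2.COLOR_RGB2HSV); return r
def ray(r,px):
    px=np.atleast_2d(px).astype(float); d=np.c_[px,np.ones(len(px))]@np.linalg.inv(r['K']).T@r['c2w'][:3,:3].T
    return r['c2w'][:3,3],d
def plane(r,px,z):
    o,d=ray(r,px); return o+d*((z-o[2])/d[:,2])[:,None]
def proj(r,p):
    p=np.atleast_2d(p); T=np.linalg.inv(r['c2w']); c=p@T[:3,:3].T+T[:3,3]; u=c@r['K'].T; return u[:,:2]/u[:,2:]
def mask(r,h0,h1,s0=0,s1=255,v0=0,v1=255): return cv2.inRange(r['hsv'],(h0,s0,v0),(h1,s1,v1))
def blobs(m,amin=30):
    return sorted([c for c in cv2.findContours(m,cv2.RETR_EXTERNAL,cv2.CHAIN_APPROX_NONE)[0] if cv2.contourArea(c)>amin],key=cv2.contourArea,reverse=True)
def rect(r,c,z):
    P=plane(r,c[:,0,:],z)[:,:2]; (cx,cy),(w,h),a=cv2.minAreaRect((P*1000).astype(np.float32))
    if w<h: w,h,a=h,w,a+90
    return np.round([cx,cy,w,h,(a+90)%180-90],1)   # mm, long-axis angle deg
def save(r,n): cv2.imwrite(f'pics/{n}.png',r['color'][:,:,::-1])
def go(pos,yaw,roll=180,pitch=0):
    "tool-frame shift and rotvec to a goal pose (mm/deg in, m/rad out)"
    T=tool(); G=R.from_euler('xyz',[roll,pitch,yaw],degrees=True).as_matrix()
    d=T[:3,:3].T@(np.array(pos)/1000-T[:3,3]); w=R.from_matrix(T[:3,:3].T@G).as_rotvec()
    n=int(max(np.ceil(np.linalg.norm(d)/.04),np.ceil(np.linalg.norm(w)/.12),1))
    print('shift',d.round(4),'turn',w.round(4),'n',n,'per row',(d/n).round(4),(w/n).round(4))
E
python3 - <<'E'
from h import *
r=snap('top')
for nm,m,z in [('green',mask(r,45,75,120,255,80),.02),('purple',mask(r,135,165,80,255,50),.02),('red',mask(r,0,4,170,255,120)|mask(r,174,180,170,255,100),.05),('white',mask(r,0,180,0,45,150),.02),('yellow',mask(r,18,32,120,255,120),.028),('orange',mask(r,5,14,220,255,200),.12)]:
    for c in blobs(m,25)[:5]: print(nm,rect(r,c,z),cv2.contourArea(c),c[:,0].mean(0).round())
E
python3 - <<'E'
import cv2
a=cv2.imread('pics/top0.png')[130:280,230:490]; cv2.imwrite('pics/tc.png',cv2.resize(a,None,fx=3,fy=3,interpolation=cv2.INTER_CUBIC))
E
```

```text
green [ 560.6 -405.2  104.2   38.9  -20.3] 387.5 [451. 191.]
green [ 432.7 -355.6   72.9   30.    -2.1] 207.5 [436. 233.]
purple [ 539.9 -248.    77.    33.2   11.4] 235.5 [399. 197.]
red [609.9 121.   42.9  41.9 -13.9] 123.0 [277. 173.]
white [491.8 359.1 199.9 120.5  84.2] 2358.5 [193. 212.]
white [749.2 347.8  55.4  51.2  47.5] 216.0 [208. 131.]
white [678.2 -23.2 167.6  12.5 -87.7] 123.5 [326. 153.]
white [757.4 160.6  52.   46.4 -79. ] 96.5 [268. 128.]
white [ 6.374e+02 -1.239e+02  6.310e+01  9.300e+00 -3.000e-01] 51.0 [358. 166.]
yellow [578.7 -25.4 192.2  16.7 -87.7] 247.0 [326. 184.]
yellow [ 292.5 -421.6   76.1   30.3  -77.4] 234.5 [461. 281.]
yellow [ 764.9 -172.1   52.    51.7  -46.2] 211.5 [374. 126.]
```

View pics/tc.png

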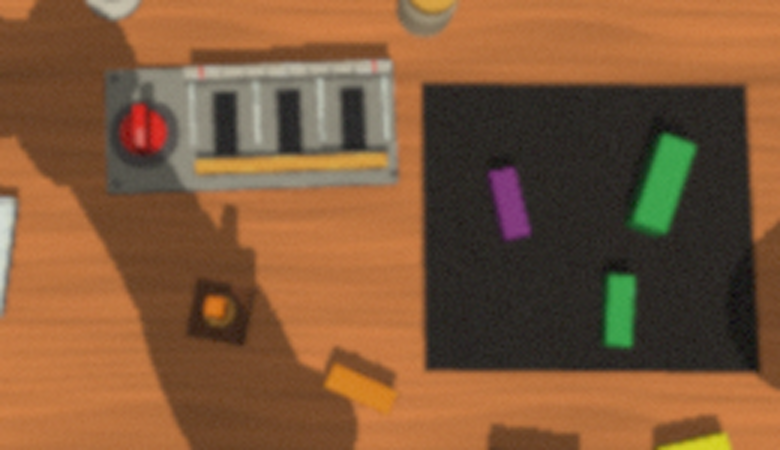

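```bash
python3 - <<'E'
from h import *
go([560,20,300],180); print(read_camera('wrist')['T_tool_cam'].round(3),read_camera('wrist')['K'])
E
```

```text
shift [-0.532  -0.4737 -0.0819] turn [-1.300e-03 -1.000e-04 -2.837e-01] n 18 per row [-0.0296 -0.0263 -0.0045] [-0.0001 -0.     -0.0158]
[[ 0.    -0.948 -0.319  0.084]
 [ 1.     0.    -0.     0.001]
 [ 0.    -0.319  0.948 -0.166]
 [ 0.     0.     0.     1.   ]] [[349.33581623   0.         321.13322402]
 [  0.         349.33581623 204.20090757]
 [  0.           0.           1.        ]]
```

send_rows:
  series:
    - [-0.0296, -0.0263, -0.0045, 0, 0, 0]
    - [-0.0296, -0.0263, -0.0045, 0, 0, 0]
    - [-0.0296, -0.0263, -0.0045, 0, 0, 0]
    - [-0.0296, -0.0263, -0.0045, 0, 0, 0]
    - [-0.0296, -0.0263, -0.0045, 0, 0, 0]
    - [-0.0296, -0.0263, -0.0045, 0, 0, 0]
    - [-0.0296, -0.0263, -0.0045, 0, 0, 0]
    - [-0.0296, -0.0263, -0.0045, 0, 0, 0]
    - [-0.0296, -0.0263, -0.0045, 0, 0, 0]
    - [-0.0296, -0.0263, -0.0045, 0, 0, 0]

```text
clock: 1.08
tcp_pos: [0.3933, 0.2828, 0.2605]
eef_rot: [180.0, -0.3, 164.8]
force: [0.2, 0.7, 0.4]
opening: 0.0881
```

```bash
python3 - <<'E'
from h import *
print(get_state()['tcp_pos'],get_state()['clock'],get_state()['eef_rot']);go([545,20,300],180)
E
```

```text
[0.39330013 0.28280085 0.26053675] 1.0833 [179.95124737  -0.32732325 164.76460159]
shift [-0.2152 -0.2137 -0.0409] turn [ 0.0016 -0.0056 -0.2659] n 8 per row [-0.0269 -0.0267 -0.0051] [ 0.0002 -0.0007 -0.0332]
```

send_rows:
  series:
    - [-0.0269, -0.0267, -0.0051, 0, 0, -0.033]
    - [-0.0277, -0.0258, -0.0051, 0, 0, -0.033]
    - [-0.0285, -0.0248, -0.0051, 0, 0, -0.033]
    - [-0.0293, -0.0239, -0.0051, 0, 0, -0.033]
    - [-0.0301, -0.0229, -0.0051, 0, 0, -0.033]
    - [-0.0308, -0.022, -0.0051, 0, 0, -0.033]
    - [-0.0315, -0.021, -0.0051, 0, 0, -0.033]
    - [-0.0322, -0.02, -0.0051, 0, 0, -0.033]
    - [0, 0, 0, 0, 0, 0]
    - [0, 0, 0, 0, 0, 0]

```text
clock: 1.92
tcp_pos: [0.6094, 0.0403, 0.3038]
eef_rot: [-180.0, -0.0, 179.9]
force: [-0.3, 0.5, -0.2]
opening: 0.0884
```

```bash
python3 - <<'E'
from h import *
r=snap('wrist');save(r,'w1'); print(tool().round(4).tolist()); np.savez('w1.npz',c=r['color'],K=r['K'],c2w=r['c2w'])
E
```

```text
[[-1.0, 0.0013, 0.0005, 0.6093], [0.0013, 1.0, -0.0008, 0.0397], [-0.0005, -0.0008, -1.0, 0.3039], [0.0, 0.0, 0.0, 1.0]]
```

View pics/w1.png

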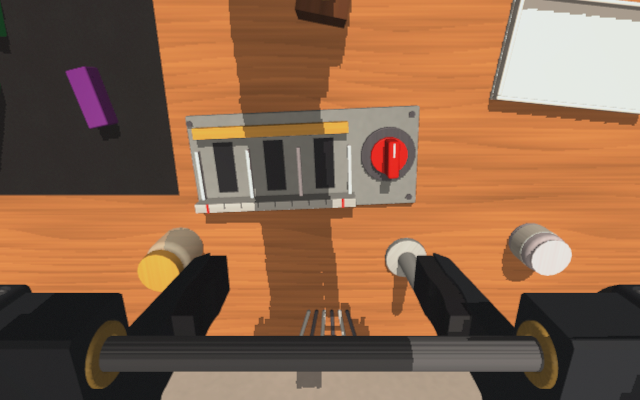

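```bash
python3 - <<'E'
from h import *
d=np.load('w1.npz'); r=dict(color=d['c'],K=d['K'],c2w=d['c2w']); r['hsv']=cv2.cvtColor(r['color'],cv2.COLOR_RGB2HSV)
red=mask(r,0,5,120,255,120)|mask(r,172,180,120,255,120)
for c in blobs(red,2):
    m=c[:,0].mean(0)
    if 150<m[0]<440 and 90<m[1]<230: print('red',m.round(1),cv2.contourArea(c),(plane(r,m,.041)*1000).round(1),rect(r,c,.056))
y=blobs(mask(r,15,30,140,255,120),100)
for c in y[:3]: print('jaw',rect(r,c,.0285),c[:,0].mean(0).round())
w=mask(r,0,180,0,40,170); w[:195]=0; w[220:]=0
for c in blobs(w,100)[:3]: print('se',rect(r,c,.041),c[:,0].mean(0).round())
g=cv2.cvtColor(r['color'],cv2.COLOR_RGB2GRAY)
p=cv2.cornerSubPix(g,np.array([[[187,117]],[[419,106]],[[416,203]]],np.float32),(5,5),(-1,-1),(3,50,.01))[:,0]
print(p, (plane(r,p,.012)*1000).round(1))
for c in blobs(mask(r,135,165,80,255,50),100)[:2]: print('purple',rect(r,c,.02))
E
python3 -c "
import cv2
a=cv2.imread('pics/w1.png')[95:225,170:435]; cv2.imwrite('pics/w1c.png',cv2.resize(a,None,fx=3,fy=3,interpolation=cv2.INTER_CUBIC))"
```

```text
red [387.9 156.2] 950.0 [[607.4 123.9  41. ]] [604.6 121.4  46.7  44.4 -24.5]
red [342.5 203. ] 8.0 [[668.5  68.8  41. ]] [663.5  67.8  10.6   1.3   1.1]
red [207.1 208.2] 7.5 [[ 675.6 -107.2   41. ]] [ 670.1 -102.    10.6    2.3    4.8]
jaw [577.1 -23.3 193.5  14.6 -87.5] [270. 130.]
jaw [ 771.8 -191.1   70.9   51.6  -45.4] [158. 269.]
se [674.2 -75.1  58.8  11.4 -87.5] [231. 207.]
[[188.56914 119.48358]
 [419.      106.     ]
 [411.75293 201.98814]] [[ 565.4 -128.3   12. ]
 [ 549.   164.9   12. ]
 [ 676.7  166.2   12. ]]
purple [ 537.4 -241.4   71.3   40.    12.1]
```

View pics/w1c.png

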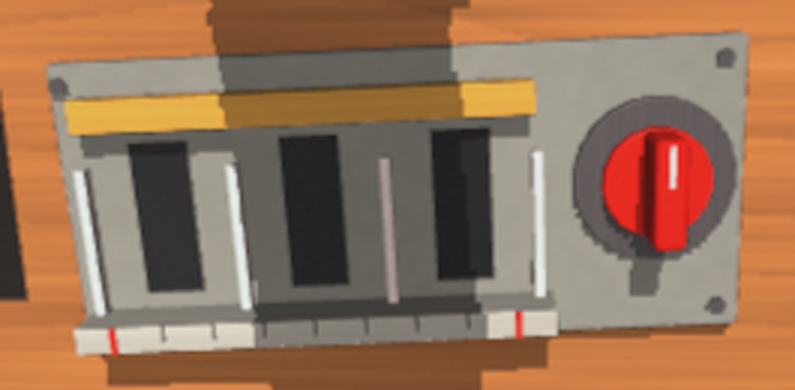

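send_rows:
  series:
    - [0.0129, -0.034, 0.0054, 0, 0, 0]
    - [0.0129, -0.034, 0.0054, 0, 0, 0]
    - [0.0129, -0.034, 0.0054, 0, 0, 0]
    - [0.0129, -0.034, 0.0054, 0, 0, 0]
    - [0.0129, -0.034, 0.0054, 0, 0, 0]
    - [0.0129, -0.034, 0.0054, 0, 0, 0]
    - [0.0129, -0.034, 0.0054, 0, 0, 0]
    - [0.0129, -0.034, 0.0054, 0, 0, 0]
    - [0.0129, -0.034, 0.0054, 0, 0, 0]
    - [0.0129, -0.034, 0.0054, 0, 0, 0]

```text
clock: 2.8
tcp_pos: [0.479, -0.2891, 0.2452]
eef_rot: [179.3, 0.2, -178.1]
force: [1.3, -0.6, -0.6]
opening: 0.0884
```

send_rows:
  series:
    - [0, 0, 0, 0, 0, 0]

```text
clock: 2.88
tcp_pos: [0.4743, -0.2952, 0.2446]
eef_rot: [179.5, 0.0, -178.6]
force: [-1.3, -0.7, 0.9]
opening: 0.088
```

```bash
python3 - <<'E'
from h import *
r=snap('wrist');save(r,'w2')
for nm,m in [('g',mask(r,45,75,120,255,60)),('p',mask(r,135,165,80,255,50))]:
  for c in blobs(m,200)[:3]: print(nm,rect(r,c,.026),rect(r,c,.013),cv2.contourArea(c),c[:,0].mean(0).round())
  # top faces: bright part
v=r['hsv'][:,:,2]
for nm,m in [('g',mask(r,45,75,120,255,60)),('p',mask(r,135,165,80,255,50))]:
  for c in blobs(m,200)[:3]:
    mm=np.zeros_like(m); cv2.drawContours(mm,[c],-1,255,-1); t,_=cv2.threshold(v[mm>0].reshape(-1,1),0,255,cv2.THRESH_OTSU)
    b=blobs(((mm>0)&(v>t)).astype(np.uint8)*255,50)[0]; print(nm,'bright',t,rect(r,b,.026))
print(tool()[:3,3])
E
```

```text
g [ 557.  -398.4  108.8   37.8  -20.7] [ 562.6 -401.8  112.5   39.1  -20.7] 2249.5 [232. 230.]
g [ 431.  -351.5   70.3   27.9   -4.2] [ 432.4 -353.3   72.7   28.8   -4.2] 1618.5 [267. 123.]
p [ 534.9 -246.    76.9   26.8   12.2] [ 539.7 -244.2   79.5   27.7   12.2] 1302.0 [359. 216.]
g bright 198.0 [ 561.7 -401.    97.2   34.8  -20.6]
g bright 184.0 [ 430.9 -352.3   69.2   24.9   -4.2]
p bright 170.0 [ 537.9 -245.1   68.6   24.3   11.7]
[ 0.47616329 -0.29163023  0.24478948]
```

View pics/w2.png

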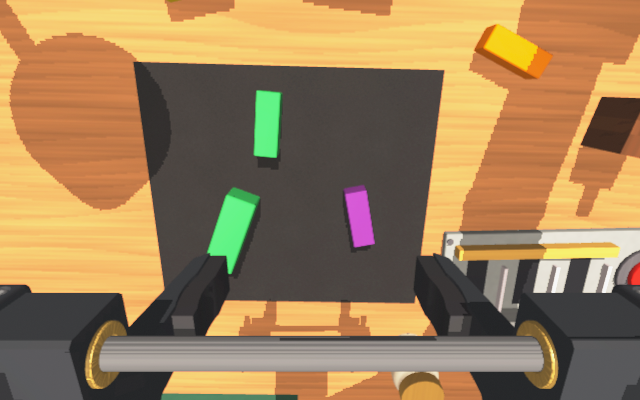

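```bash
python3 - <<'E'
from h import *
print(get_state()['eef_rot']);go([538,-245,55],-168)
E
```

```text
[ 1.79325779e+02  8.56664475e-02 -1.78431612e+02]
shift [-0.0628  0.0427  0.1904] turn [ 0.0116  0.0026 -0.1821] n 6 per row [-0.0105  0.0071  0.0317] [ 0.0019  0.0004 -0.0303]
```

send_rows:
  series:
    - [0, 0, 0.01, 0.0116, 0.0026, -0.09]
    - [0, 0, 0.02, 0, 0, -0.09]
    - [-0.013, 0.013, 0.04, 0, 0, 0]
    - [-0.013, 0.013, 0.04, 0, 0, 0]
    - [-0.013, 0.013, 0.04, 0, 0, 0]
    - [-0.013, 0.013, 0.04, 0, 0, 0]
    - [0, 0, 0, 0, 0, 0]
    - [0, 0, 0, 0, 0, 0]

```text
clock: 3.6
tcp_pos: [0.5219, -0.2155, 0.0613]
eef_rot: [179.8, 0.6, -166.8]
force: [0.1, -0.2, 0.5]
opening: 0.0883
```

```bash
python3 - <<'E'
from h import *
s=get_state();print(s['tcp_pos'],s['eef_rot'],s['clock']);go([538,-245,12],-168)
E
```

```text
[ 0.5218604  -0.21552796  0.06132986] [ 179.8257243     0.64492924 -166.81890054] 3.6
shift [-0.0084 -0.0325  0.0493] turn [0.0032 0.0112 0.0206] n 2 per row [-0.0042 -0.0163  0.0247] [0.0016 0.0056 0.0103]
```

send_rows:
  series:
    - [-0.0042, -0.0163, 0.003, 0.0016, 0.0056, 0.0103]
    - [-0.0042, -0.0163, 0.003, 0.0016, 0.0056, 0.0103]
    - [0, 0, 0.014, 0, 0, 0]
    - [0, 0, 0.014, 0, 0, 0]
    - [0, 0, 0.0145, 0, 0, 0]
    - [0, 0, 0, 0, 0, 0]

```text
clock: 4.1
tcp_pos: [0.5414, -0.2437, 0.0196]
eef_rot: [-179.8, 0.5, -167.7]
force: [-1.2, 0.2, 0.2]
opening: 0.088
```

```bash
cat >> h.py <<'E'
def go2(pos,yaw,roll=180,pitch=0):
    "turn first in place, then shift in the goal frame"
    T=tool(); G=R.from_euler('xyz',[roll,pitch,yaw],degrees=True).as_matrix()
    w=R.from_matrix(T[:3,:3].T@G).as_rotvec(); d=G.T@(np.array(pos)/1000-T[:3,3])
    print('at',(T[:3,3]*1000).round(1),get_state()['eef_rot'].round(1),'t',round(get_state()['clock'],1),'turn',w.round(3),'then shift',d.round(4),'rows',np.linalg.norm(w)/.12,np.linalg.norm(d)/.04)
E
python3 - <<'E'
from h import *
go2([538,-245,12],-168)
E
```

```text
at [ 541.4 -243.7   19.6] [-179.8    0.5 -167.7] t 4.1 turn [-0.003  0.01   0.004] then shift [ 0.0036 -0.0006  0.0076] rows 0.09132011782414343 0.21180728746175798
```

Close on it, lift, and see the width.

send_rows:
  series:
    - [0.0036, -0.0006, 0.0076, -0.003, 0.01, 0.004]
    - [0, 0, 0, 0, 0, 0]

```text
clock: 4.27
tcp_pos: [0.5371, -0.2443, 0.012]
eef_rot: [179.9, -0.1, -168.0]
force: [-1.2, 0.3, 0.6]
opening: 0.0884
```

send_rows:
  series:
    - [0, 0, 0, 0, 0, 0]
    - [0, 0, 0, 0, 0, 0]
    - [0, 0, 0, 0, 0, 0]
    - [0, 0, 0, 0, 0, 0]
    - [0, 0, 0, 0, 0, 0]
    - [0, 0, 0, 0, 0, 0]
  claw: 0
  force: 25

```text
clock: 4.77
tcp_pos: [0.5377, -0.2443, 0.0141]
eef_rot: [-180.0, 0.0, -168.0]
force: [0.2, -0.1, -0.6]
opening: 0.0503
```

```bash
python3 - <<'E'
from h import *
go2([628.7,-87.1,100],-177.7)
E
```

```text
at [ 537.7 -244.3   14.1] [-180.    0. -168.] t 4.8 turn [-0.     0.001  0.17 ] then shift [-0.0972  0.1534 -0.0859] rows 1.4150755112752642 5.022340673177515
```

send_rows:
  series:
    - [0, 0, 0.002, 0, 0, 0]
    - [0, 0, 0, 0, 0, 0]
    - [0, 0, 0, 0, 0, 0]
    - [0, 0, 0, 0, 0, 0]
    - [0, 0, 0, 0, 0, 0]
    - [0, 0, 0, 0, 0, 0]

```text
clock: 5.27
tcp_pos: [0.538, -0.2443, 0.0121]
eef_rot: [-180.0, 0.1, -168.0]
force: [-0.3, 0.4, -0.4]
opening: 0.0101
```

send_rows:
  series:
    - [0, 0, -0.02, 0, 0, 0]
    - [0, 0, -0.033, 0, 0, 0.085]
    - [0, 0, -0.033, 0, 0, 0.085]
    - [0, 0, 0, 0, 0, 0]

```text
clock: 5.6
tcp_pos: [0.5359, -0.2438, 0.099]
eef_rot: [179.9, -0.2, -178.2]
force: [0.3, -0.6, -0.6]
opening: 0.0007
```

```bash
python3 - <<'E'
from h import *
go2([628.7,-87.1,60],-177.7); print(get_state()['opening'])
E
```

```text
at [ 535.9 -243.8   99. ] [ 179.9   -0.2 -178.2] t 5.6 turn [ 0.003 -0.004 -0.008] then shift [-0.099   0.1528  0.039 ] rows 0.0795530644289988 4.6554869276396005
0.0006849716871653111
```

```bash
python3 - <<'E'
from h import *
r=snap('top')
for nm,m in [('g',mask(r,45,75,120,255,60)),('p',mask(r,135,165,80,255,50))]:
  for c in blobs(m,20)[:3]: print(nm,rect(r,c,.02),cv2.contourArea(c),c[:,0].mean(0).round())
r=snap('wrist');save(r,'w3')
for c in blobs(mask(r,135,165,80,255,50),20)[:3]: print('p',rect(r,c,.026),cv2.contourArea(c),c[:,0].mean(0).round())
E
```

```text
p [ 5.645e+02 -2.366e+02  2.170e+01  2.160e+01  3.000e-01] 44.0 [396. 190.]
p [ 535.8 -245.2   73.8   26.4   12. ] 3348.5 [317. 209.]
```

View pics/w3.png

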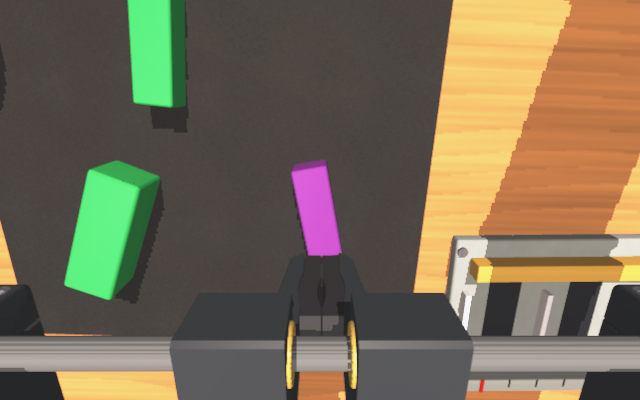

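```bash
python3 - <<'E'
from h import *
r=snap('scene'); save(r,'s1')
for c in blobs(mask(r,135,165,80,255,50),10)[:3]: print(c[:,0].min(0),c[:,0].max(0),cv2.contourArea(c))
def box(z0,z1):
    a=np.radians(12); u=np.array([np.cos(a),np.sin(a)]); v=np.array([-u[1],u[0]]); return np.array([[*(np.array([.5365,-.245])+i*.035*u+j*.013*v),z] for i in(-1,1) for j in(-1,1) for z in(z0,z1)])
print(proj(r,box(0,.026)).round(1).tolist(), proj(r,[tool()[:3,3]]))
cv2.imwrite('pics/s1c.png',cv2.resize(r['color'][120:260,150:330,::-1],None,fx=4,fy=4,interpolation=cv2.INTER_CUBIC))
E
```

```text
[238 197] [257 218] 235.0
[[250.8, 204.2], [249.7, 196.7], [259.1, 205.8], [258.2, 198.2], [239.5, 218.7], [238.2, 211.0], [248.2, 220.4], [247.0, 212.7]] [[247.25705913 183.31049165]]
```

View pics/s1c.png

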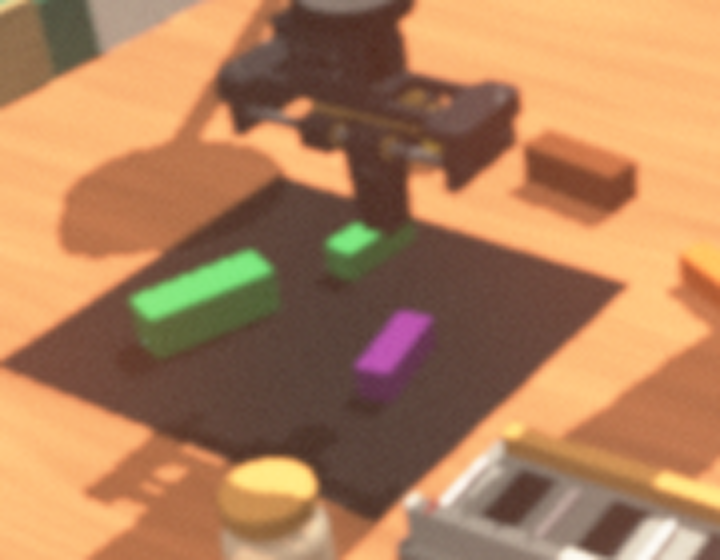

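send_rows:
  series:
    - [0, 0, 0, 0.003, -0.004, -0.09]
    - [0, 0, 0, 0, 0, -0.088]
    - [0, 0, 0, 0, 0, 0]
    - [0, 0, 0, 0, 0, 0]
    - [0, 0, 0, 0, 0, 0]
    - [0, 0, 0, 0, 0, 0]
    - [0, 0, 0, 0, 0, 0]
    - [0, 0, 0, 0, 0, 0]
  claw: 0.075

```text
clock: 6.42
tcp_pos: [0.5278, -0.2394, 0.086]
eef_rot: [179.4, -1.0, -167.5]
force: [-0.8, 0.4, 0.2]
opening: 0.0514
```

```bash
python3 - <<'E'
from h import *
go2([537.5,-245,6],-168); print(get_state()['opening'])
E
```

```text
at [ 527.8 -239.4   86. ] [ 179.4   -1.  -167.5] t 6.4 turn [ 0.011 -0.017  0.009] then shift [-0.0083 -0.0075  0.08  ] rows 0.18320098293161485 2.0198144567727336
0.05140341034775942
```

send_rows:
  series:
    - [-0.004, -0.0037, 0.02, 0.011, -0.017, 0.009]
    - [-0.0042, -0.0037, 0.02, 0, 0, 0]
    - [0, 0, 0.02, 0, 0, 0]
    - [0, 0, 0.02, 0, 0, 0]
    - [0, 0, 0, 0, 0, 0]

```text
clock: 6.83
tcp_pos: [0.5401, -0.2457, 0.0048]
eef_rot: [-179.8, 0.3, -168.2]
force: [-0.4, 0.4, 0.1]
opening: 0.0751
```

```bash
python3 - <<'E'
from h import *
go2([537.5,-245,0],-168); print(get_state()['opening'])
E
```

```text
at [ 540.1 -245.7    4.8] [-179.8    0.3 -168.2] t 6.8 turn [-0.004  0.006 -0.003] then shift [0.0024 0.0012 0.0048] rows 0.05976878318175569 0.13798423446610603
0.07511410735010227
```

send_rows:
  series:
    - [0.0024, 0.001, 0.004, -0.004, 0.006, -0.003]
    - [0, 0, 0.003, 0, 0, 0]

```text
clock: 7.0
tcp_pos: [0.5375, -0.2454, -0.0019]
eef_rot: [180.0, -0.1, -168.0]
force: [-0.3, 0.4, -0.3]
opening: 0.0753
```

send_rows:
  series:
    - [0, 0, 0.003, 0, 0, 0]
    - [0, 0, 0.003, 0, 0, 0]

```text
clock: 7.17
tcp_pos: [0.5385, -0.2459, -0.0067]
eef_rot: [-180.0, 0.0, -168.0]
force: [-0.7, 0.4, -1.0]
opening: 0.0753
```

```bash
python3 - <<'E'
from h import *
go2([537.5,-245,-10],-168); print(get_state()['force'])
r=snap('scene'); save(r,'s2')
print(proj(r,[tool()[:3,3]]))
cv2.imwrite('pics/s2c.png',cv2.resize(r['color'][140:260,170:330,::-1],None,fx=5,fy=5,interpolation=cv2.INTER_CUBIC))
E
```

```text
at [ 538.5 -245.9   -6.7] [-180.    0. -168.] t 7.2 turn [-0.001  0.001 -0.   ] then shift [0.0008 0.0011 0.0033] rows 0.008287823306315919 0.09054557065572559
[-0.69788315  0.44124491 -0.99917821]
[[249.1541305  214.45154651]]
```

View pics/s2c.png

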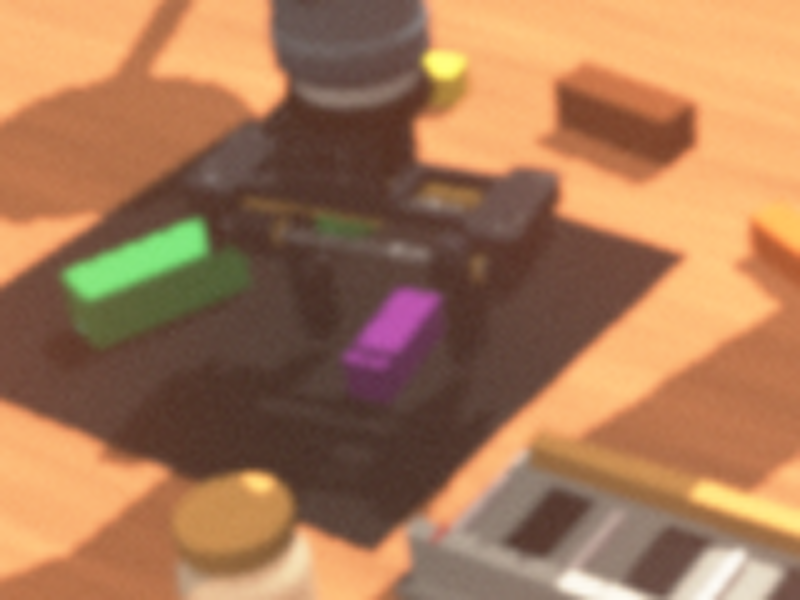

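send_rows:
  series:
    - [0, 0.001, 0.003, 0, 0, 0]
    - [0, 0, 0.003, 0, 0, 0]

```text
clock: 7.38
tcp_pos: [0.5392, -0.2452, -0.0121]
eef_rot: [-179.9, 0.1, -168.0]
force: [0.3, 0.3, -0.6]
opening: 0.075
```

send_rows:
  series:
    - [0, 0, 0.003, 0, 0, 0]
    - [0, 0, 0.002, 0, 0, 0]

```text
clock: 7.55
tcp_pos: [0.5397, -0.2452, -0.0172]
eef_rot: [-179.9, 0.2, -168.0]
force: [-0.6, -0.7, -0.2]
opening: 0.0749
```

send_rows:
  series:
    - [0, 0, 0.002, 0, 0, 0]

```text
clock: 7.63
tcp_pos: [0.5397, -0.2452, -0.0193]
eef_rot: [-179.9, 0.2, -168.0]
force: [-0.4, -0.2, -0.3]
opening: 0.075
```

send_rows:
  series:
    - [0, 0, 0.002, 0, 0, 0]

```text
clock: 7.72
tcp_pos: [0.5398, -0.2452, -0.0202]
eef_rot: [-179.9, 0.2, -168.0]
force: [-9.2, 4.2, 39.1]
opening: 0.0751
```

send_rows:
  series:
    - [0.001, 0, -0.012, 0, 0, 0]
    - [0, 0, 0, 0, 0, 0]
    - [0, 0, 0, 0, 0, 0]
    - [0, 0, 0, 0, 0, 0]
    - [0, 0, 0, 0, 0, 0]
    - [0, 0, 0, 0, 0, 0]
    - [0, 0, 0, 0, 0, 0]
    - [0, 0, 0, 0, 0, 0]
    - [0, 0, 0, 0, 0, 0]
  claw: 0.01
  force: 25

```text
clock: 8.47
tcp_pos: [0.5386, -0.2453, -0.0084]
eef_rot: [-180.0, 0.2, -168.0]
force: [-0.7, 0.2, 3.6]
opening: 0.0261
```

```bash
python3 - <<'E'
from h import *
go2([628.7,-87.1,50],-177.7); print(get_state()['opening'])
E
```

```text
at [ 538.6 -245.3   -8.4] [-180.     0.2 -168. ] t 8.5 turn [-0.001  0.003  0.169] then shift [-0.0964  0.1545 -0.0584] rows 1.4071151824319514 4.781128000626984
0.02607695803575145
```

send_rows:
  series:
    - [0, 0, -0.0292, 0, 0, 0]
    - [0, 0, -0.0292, 0, 0, 0.085]
    - [0, 0, 0, 0, 0, 0.085]
    - [-0.0193, 0.031, 0, 0, 0, 0]
    - [-0.0193, 0.031, 0, 0, 0, 0]
    - [-0.0193, 0.031, 0, 0, 0, 0]
    - [-0.0193, 0.031, 0, 0, 0, 0]
    - [-0.0193, 0.031, 0, 0, 0, 0]
    - [0, 0, 0, 0, 0, 0]
    - [0, 0, 0, 0, 0, 0]

```text
clock: 9.3
tcp_pos: [0.6314, -0.0828, 0.05]
eef_rot: [-180.0, -0.0, -178.6]
force: [-0.3, -1.2, -1.0]
opening: 0.0255
```

```bash
python3 - <<'E'
from h import *
go2([628.7,-87.1,25],-177.7); print(get_state()['opening'])
E
```

```text
at [631.4 -82.8  50. ] [-180.    -0.  -178.6] t 9.3 turn [-0.    -0.001 -0.016] then shift [ 0.0029 -0.0042  0.025 ] rows 0.13760812447176088 0.6381414668090203
0.02551925293542124
```

send_rows:
  series:
    - [0.0029, -0.0042, 0.01, 0, 0, -0.016]
    - [0, 0, 0.015, 0, 0, 0]
    - [0, 0, 0.01, 0, 0, 0]
    - [0, 0, 0, 0, 0, 0]

```text
clock: 9.63
tcp_pos: [0.6264, -0.0892, 0.0108]
eef_rot: [-180.0, -0.2, -177.7]
force: [-0.8, -0.1, -0.6]
opening: 0.0262
```

```bash
python3 - <<'E'
from h import *
go2([628.7,-87.1,4.5],-177.7); print(get_state()['force'])
E
```

```text
at [626.4 -89.2  10.8] [-180.    -0.2 -177.7] t 9.6 turn [-0.001 -0.003  0.   ] then shift [-0.0024  0.002   0.0063] rows 0.023297203881399435 0.17464008584642832
[-0.77649907 -0.13663305 -0.57148513]
```

send_rows:
  series:
    - [-0.0024, 0.002, 0.003, 0, -0.003, 0]
    - [0, 0, 0.003, 0, 0, 0]

```text
clock: 9.8
tcp_pos: [0.6272, -0.0894, 0.0033]
eef_rot: [-180.0, -0.1, -177.9]
force: [-6.7, 9.7, 35.5]
opening: 0.0258
```

send_rows:
  series:
    - [0, 0, 0.0015, 0, 0, 0]

```text
clock: 9.88
tcp_pos: [0.6272, -0.0893, 0.0033]
eef_rot: [180.0, -0.1, -178.0]
force: [-11.1, 5.0, 33.4]
opening: 0.0259
```

send_rows:
  series:
    - [0, 0, -0.001, 0, 0, 0]
    - [0, 0, 0, 0, 0, 0]
    - [0, 0, 0, 0, 0, 0]
    - [0, 0, 0, 0, 0, 0]
    - [0, 0, 0, 0, 0, 0]
  claw: 0.05

```text
clock: 10.3
tcp_pos: [0.6283, -0.0911, 0.0056]
eef_rot: [180.0, 0.0, -178.1]
force: [0.2, 0.5, 0.0]
opening: 0.05
```

send_rows:
  series:
    - [0, 0, -0.02, 0, 0, 0]
    - [0, 0, -0.04, 0, 0, 0]
    - [0, 0, -0.04, 0, 0, 0]
    - [0.03, -0.02, 0, 0, 0, 0]
    - [0.035, -0.02, 0, 0, 0, 0]
    - [0.035, -0.02, 0, 0, 0, 0]
    - [0.035, -0.02, 0, 0, 0, 0]
    - [0, 0, 0, 0, 0, 0]
    - [0, 0, 0, 0, 0, 0]
  claw: 0.075

```text
clock: 11.05
tcp_pos: [0.492, -0.1778, 0.1089]
eef_rot: [-180.0, 0.1, -177.9]
force: [1.0, 0.8, -0.3]
opening: 0.075
```

```bash
python3 - <<'E'
from h import *
r=snap('wrist'); save(r,'w4')
for nm,m,z in [('g',mask(r,45,75,120,255,60),.026),('p',mask(r,135,165,80,255,50),.038)]:
  for c in blobs(m,200)[:3]: print(nm,rect(r,c,z),cv2.contourArea(c),c[:,0].mean(0).round())
red=mask(r,0,5,120,255,120)|mask(r,172,180,120,255,120)
for c in blobs(red,2)[:5]: print('red',c[:,0].mean(0),(plane(r,c[:,0].mean(0),.041)*1000).round(1))
for c in blobs(mask(r,15,30,140,255,120),100)[:2]: print('jaw',rect(r,c,.0285),c[:,0].mean(0).round())
go2([431,-352,50],175.8)
r=snap('top')
for c in blobs(mask(r,45,75,120,255,60),20)[:3]: print('top g',rect(r,c,.02),cv2.contourArea(c))
E
```

```text
g [ 545.6 -390.7   95.7   53.1  -20.5] 5724.5 [ 51. 253.]
g [ 431.7 -345.    69.6   39.1   -4.3] 5627.5 [ 80. 108.]
p [648.3 -90.9  30.7  23.2 -87.9] 656.5 [415. 382.]
p [ 590.  -100.5   17.5   16.6    2.1] 276.5 [409. 328.]
jaw [ 467.2 -126.9  150.6   74.    -3.2] [398. 178.]
jaw [356.9 -90.7  53.5  20.7  67. ] [468.  12.]
at [ 491.4 -178.4  108.7] [-1.799e+02  1.000e-01 -1.780e+02] t 11.1 turn [-0.001  0.001  0.109] then shift [ 0.0475 -0.1776  0.0587] rows 0.9049284255852776 4.823606907063515
top g [ 560.5 -404.3  106.1   41.9  -22.1] 414.5
top g [ 432.7 -355.6   73.    30.1   -2.1] 220.5
```

View pics/w4.png

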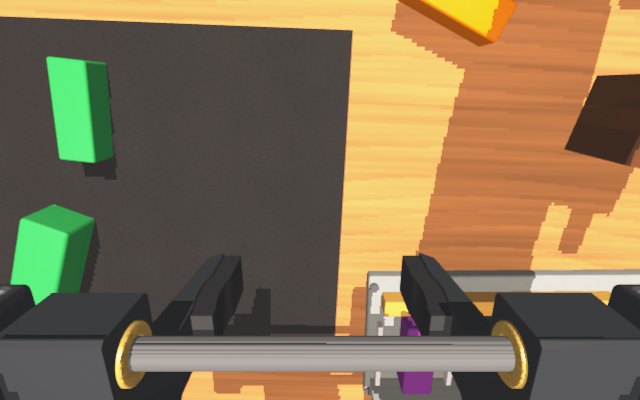

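send_rows:
  series:
    - [0, 0, 0, 0, 0, 0.109]
    - [0.0095, -0.0355, 0.008, 0, 0, 0]
    - [0.0095, -0.0355, 0.0125, 0, 0, 0]
    - [0.0095, -0.0355, 0.0125, 0, 0, 0]
    - [0.0095, -0.0355, 0.0125, 0, 0, 0]
    - [0.0095, -0.0355, 0.0125, 0, 0, 0]
    - [0, 0, 0, 0, 0, 0]
    - [0, 0, 0, 0, 0, 0]

```text
clock: 11.82
tcp_pos: [0.4475, -0.3493, 0.0457]
eef_rot: [180.0, 0.6, 177.0]
force: [0.8, 0.4, -0.3]
opening: 0.0746
```

```bash
python3 - <<'E'
from h import *
r=snap('wrist'); 
for c in blobs(mask(r,45,75,120,255,60),200)[:3]: print('g',rect(r,c,.026),rect(r,c,.013),cv2.contourArea(c),c[:,0].mean(0).round())
go2([431.5,-352,-8],175.8)
E
```

```text
g [ 429.  -352.2   72.9   25.6   -4.6] [ 433.7 -352.8   78.1   27.4   -4.6] 5385.5 [312. 205.]
g [ 555.6 -396.7   45.9   23.9   86.9] [ 569.2 -400.4   49.1   25.6   86.9] 1513.0 [259. 385.]
g [ 503.  -381.9   35.6   20.5   87. ] [ 512.9 -384.6   38.1   21.9   87. ] 1141.0 [273. 323.]
at [ 446.9 -349.8   45.8] [-180.     0.6  176.9] t 11.9 turn [-0.    0.01  0.02] then shift [ 0.0152 -0.0033  0.0538] rows 0.1839522745715242 1.400666831543375
```

send_rows:
  series:
    - [0.016, -0.0033, 0.004, 0, 0.01, 0.02]
    - [0, 0, 0.02, 0, 0, 0]
    - [0, 0, 0.02, 0, 0, 0]
    - [0, 0, 0.008, 0, 0, 0]

```text
clock: 12.2
tcp_pos: [0.4341, -0.349, -0.0059]
eef_rot: [-179.9, 0.2, 176.1]
force: [-0.5, 0.5, -0.5]
opening: 0.075
```

```bash
python3 - <<'E'
from h import *
go2([430.5,-352.5,-8],175.8)
E
```

```text
at [ 434.1 -349.    -5.9] [-179.9    0.2  176.1] t 12.2 turn [-0.001  0.003  0.005] then shift [ 0.0034 -0.0038  0.0021] rows 0.04789081240593096 0.13654004348648174
```

send_rows:
  series:
    - [0.0034, -0.0038, 0.0021, -0.001, 0.003, 0.005]
    - [0, 0, 0, 0, 0, 0]
    - [0, 0, 0, 0, 0, 0]
    - [0, 0, 0, 0, 0, 0]
    - [0, 0, 0, 0, 0, 0]
    - [0, 0, 0, 0, 0, 0]
    - [0, 0, 0, 0, 0, 0]
    - [0, 0, 0, 0, 0, 0]
    - [0, 0, 0, 0, 0, 0]
  claw: 0.01
  force: 25

```text
clock: 12.95
tcp_pos: [0.432, -0.3502, -0.0058]
eef_rot: [-180.0, 0.1, 176.0]
force: [-0.5, 0.5, -0.8]
opening: 0.0253
```

```bash
python3 - <<'E'
from h import *
go2([626,-21.1,50],-177.7); print(get_state()['opening'])
E
```

```text
at [ 432.  -350.2   -5.8] [-1.80e+02  1.00e-01  1.76e+02] t 12.9 turn [-0.     0.001 -0.11 ] then shift [-0.207   0.3211 -0.0558] rows 0.9200268256070196 9.652648153231917
0.0253430240151677
```

send_rows:
  series:
    - [0, 0, -0.028, 0, 0, 0]
    - [0, 0, -0.03, 0, 0, -0.11]
    - [-0.0188, 0.0352, 0, 0, 0, 0]
    - [-0.0188, 0.0352, 0, 0, 0, 0]
    - [-0.0188, 0.0352, 0, 0, 0, 0]
    - [-0.0188, 0.0352, 0, 0, 0, 0]
    - [-0.0188, 0.0352, 0, 0, 0, 0]
    - [-0.0188, 0.0352, 0, 0, 0, 0]
    - [-0.0188, 0.0352, 0, 0, 0, 0]
    - [-0.0188, 0.0352, 0, 0, 0, 0]

```text
clock: 13.78
tcp_pos: [0.5722, -0.0657, 0.0551]
eef_rot: [-179.6, 0.1, -178.8]
force: [0.8, -0.5, -1.0]
opening: 0.0256
```

send_rows:
  series:
    - [-0.0188, 0.0352, 0, 0, 0, 0]
    - [-0.0188, 0.0352, 0, 0, 0, 0]
    - [0, 0, 0, 0, 0, 0]
    - [0, 0, 0, 0, 0, 0]

```text
clock: 14.12
tcp_pos: [0.6124, 0.0225, 0.0541]
eef_rot: [-179.9, 0.2, -177.9]
force: [-1.0, -0.8, -0.5]
opening: 0.0259
```

```bash
python3 - <<'E'
from h import *
go2([624.8,44.9,20],-177.7); print(get_state()['opening'])
E
```

```text
at [612.4  22.5  54.1] [-179.9    0.2 -177.9] t 14.1 turn [-0.002  0.004 -0.003] then shift [-0.0133  0.0219  0.0341] rows 0.0428739957711607 1.06576676866903
0.025893533870316798
```

send_rows:
  series:
    - [-0.0133, 0.0219, 0, 0, 0.004, -0.003]
    - [0, 0, 0.017, 0, 0, 0]
    - [0, 0, 0.017, 0, 0, 0]
    - [0, 0, 0, 0, 0, 0]

```text
clock: 14.45
tcp_pos: [0.6253, 0.0452, 0.0197]
eef_rot: [-179.9, 0.0, -177.7]
force: [-1.3, 0.3, -1.0]
opening: 0.0256
```

```bash
python3 - <<'E'
from h import *
go2([624.8,44.9,8],-177.7); print(get_state()['force'])
E
```

```text
at [625.3  45.2  19.7] [-179.9    0.  -177.7] t 14.4 turn [-0.001  0.    -0.   ] then shift [ 0.0005 -0.0002  0.0117] rows 0.008880298093553552 0.2935702435158998
[-1.32294294  0.26096707 -1.01896957]
```

send_rows:
  series:
    - [0, 0, 0.005, 0, 0, 0]
    - [0, 0, 0.004, 0, 0, 0]
    - [0, 0, 0.002, 0, 0, 0]

```text
clock: 14.7
tcp_pos: [0.6247, 0.0416, 0.0091]
eef_rot: [-179.9, 0.0, -177.9]
force: [0.1, 0.5, -1.0]
opening: 0.0259
```

send_rows:
  series:
    - [0, 0, 0.0015, 0, 0, 0]

```text
clock: 14.78
tcp_pos: [0.6247, 0.0408, 0.0078]
eef_rot: [-179.9, 0.0, -178.0]
force: [-0.2, -1.0, -1.1]
opening: 0.0257
```

send_rows:
  series:
    - [0, 0.002, 0.0015, 0, 0, 0]
    - [0, 0, 0.001, 0, 0, 0]

```text
clock: 14.95
tcp_pos: [0.6249, 0.0421, 0.0059]
eef_rot: [-179.9, 0.0, -178.1]
force: [-4.0, 3.3, 9.1]
opening: 0.0257
```

send_rows:
  series:
    - [0, 0, 0, 0, 0, 0]
    - [0, 0, 0, 0, 0, 0]
    - [0, 0, 0, 0, 0, 0]
    - [0, 0, 0, 0, 0, 0]
    - [0, 0, 0, 0, 0, 0]
  claw: 0.05

```text
clock: 15.37
tcp_pos: [0.6261, 0.0423, 0.0072]
eef_rot: [-179.9, 0.2, -178.1]
force: [0.2, -0.5, -0.4]
opening: 0.0501
```

send_rows:
  series:
    - [0, 0, -0.02, 0, 0, 0]
    - [0, 0, -0.04, 0, 0, 0]
    - [0, 0, -0.04, 0, 0, 0]
    - [0, 0, -0.04, 0, 0, 0]
    - [0, 0, -0.04, 0, 0, 0]
    - [0.03, 0, -0.03, 0, 0, 0]
    - [0.03, 0, 0, 0, 0, 0]
    - [0.01, 0, 0, 0, 0, 0]
    - [0, 0, 0, 0, 0, 0]
    - [0, 0, 0, 0, 0, 0]
  claw: 0.06

```text
clock: 16.2
tcp_pos: [0.5554, 0.0399, 0.2247]
eef_rot: [-179.9, 0.2, -178.1]
force: [-0.3, 0.7, 0.0]
opening: 0.0597
```

```bash
python3 - <<'E'
from h import *
r=snap('wrist'); save(r,'w5'); np.savez('w5.npz',c=r['color'],K=r['K'],c2w=r['c2w'])
def J(p): 
    p=np.array(p)*1.; a=np.radians(2.31); return [p[0]*np.cos(a)+p[1]*np.sin(a),-p[0]*np.sin(a)+p[1]*np.cos(a)]
for nm,m,z in [('g',mask(r,45,75,120,255,60),.038),('p',mask(r,135,165,80,255,50),.038),('jaw',mask(r,15,30,140,255,120),.0285),('red',mask(r,0,5,120,255,120)|mask(r,172,180,120,255,120),.041),('orange',mask(r,5,12,200,255,120),.138)]:
  for c in blobs(m,2 if nm=='red' else 100)[:4]: q=rect(r,c,z);print(nm,q,'jig',np.round(J(q[:2]-[617,-21.5]),1),cv2.contourArea(c),c[:,0].mean(0).round())
go2([611,128.5,90],90)
E
```

```text
g [623.8  43.4  70.2  24.9   2.5] jig [ 9.4 64.6] 1277.0 [322. 232.]
p [622.9 -84.1  75.5  32.1   2.1] jig [  3.4 -62.8] 1744.0 [205. 227.]
jaw [576.  -22.9 194.3  17.  -87.7] jig [-41.    0.3] 2199.5 [263. 187.]
jaw [424.5  46.2  32.4  24.8  82.8] jig [-189.6   75.4] 286.0 [331.  34.]
red [607.3 123.   55.2  45.8 -15.5] jig [ -3.9 144.8] 1254.0 [397. 220.]
red [668.4  69.1  11.5   2.3   3. ] jig [55.  88.5] 17.0 [343. 270.]
red [ 675.8 -107.1   11.6    2.6    3.3] jig [ 55.3 -87.9] 13.5 [187. 272.]
orange [426.5  45.6  16.9  16.5  80.2] jig [-187.6   74.7] 607.5 [336.  14.]
at [555.6  39.9 224.4] [-179.9    0.2 -178.1] t 16.2 turn [1.000e-03 4.000e-03 1.604e+00] then shift [0.0886 0.0554 0.1344] rows 13.365993832710926 4.256295244438848
```

View pics/w5.png

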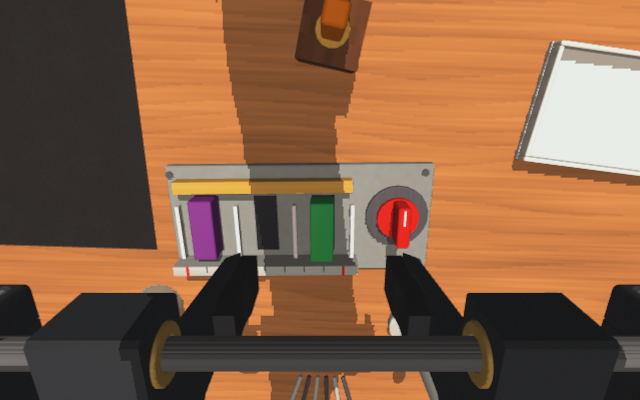

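```bash
python3 - <<'E'
from h import *
go2([611,128.5,60],-177.7); print(get_state()['q'].round())
E
```

```text
at [555.6  39.9 224.4] [-179.9    0.2 -178.1] t 16.2 turn [-0.002  0.003 -0.007] then shift [-0.0589  0.0863  0.1644] rows 0.0655966285012405 4.870295511674579
[-30.  23.  27. 104. -12.  57.  94.]
```

send_rows:
  series:
    - [-0.0118, 0.0173, 0.033, -0.002, 0.003, -0.007]
    - [-0.0118, 0.0173, 0.033, 0, 0, 0]
    - [-0.0118, 0.0173, 0.033, 0, 0, 0]
    - [-0.0118, 0.0173, 0.033, 0, 0, 0]
    - [-0.0118, 0.0173, 0.033, 0, 0, 0]
    - [0, 0, 0, 0, 0, 0]
    - [0, 0, 0, 0, 0, 0]
  claw: 0.045

```text
clock: 16.83
tcp_pos: [0.6204, 0.1303, 0.0453]
eef_rot: [-179.9, -0.0, -177.9]
force: [-0.2, -1.0, -0.0]
opening: 0.0448
```

```bash
python3 - <<'E'
from h import *
r=snap('wrist'); m=mask(r,0,5,150,255,60)|mask(r,172,180,150,255,60)
for c in blobs(m,100)[:3]: print(rect(r,c,.056),rect(r,c,.024),c[:,0].mean(0),cv2.contourArea(c))
save(r,'w6');go2([611,128.5,10],-177.7)
E
```

```text
[602.1 131.   51.6  39.3  28.8] [615.5 131.4  62.2  47.3  28.8] [316.71003717 228.16356877] 5608.5
at [619.4 130.8  45.1] [-1.799e+02 -1.000e-01 -1.778e+02] t 16.9 turn [-0.002 -0.002 -0.002] then shift [ 0.0084 -0.0019  0.0351] rows 0.029475695831602457 0.9044068487235429
```

View pics/w6.png

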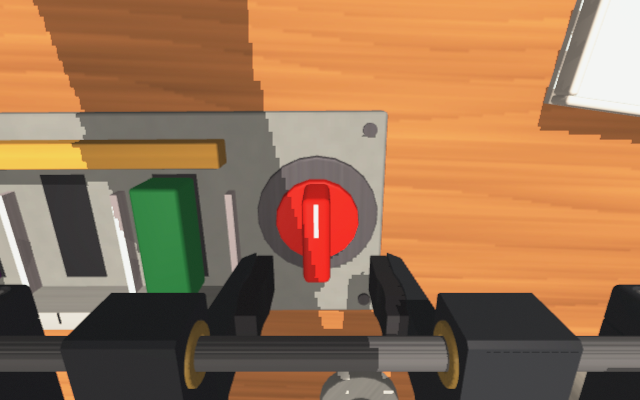

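send_rows:
  series:
    - [0.0084, -0.0019, 0.003, -0.002, -0.002, -0.002]
    - [0, 0, 0.012, 0, 0, 0]
    - [0, 0, 0.012, 0, 0, 0]
    - [0, 0, 0.006, 0, 0, 0]
    - [0, 0, 0, 0, 0, 0]

```text
clock: 17.3
tcp_pos: [0.615, 0.1249, 0.014]
eef_rot: [-180.0, 0.4, -178.0]
force: [-0.4, 0.7, -0.1]
opening: 0.0446
```

```bash
python3 - <<'E'
from h import *
go2([611,128.5,11],-177.7); print(get_state()['force'])
E
```

```text
at [615.  124.9  14. ] [-180.     0.4 -178. ] t 17.3 turn [-0.     0.007 -0.004] then shift [0.0038 0.0038 0.003 ] rows 0.06847199751392107 0.15356893830601992
[-0.39127871  0.72488639 -0.12412828]
```

send_rows:
  series:
    - [0.0038, 0.0038, 0.002, 0, 0.007, -0.004]
    - [0, 0, 0, 0, 0, 0]
    - [0, 0, 0, 0, 0, 0]
    - [0, 0, 0, 0, 0, 0]
    - [0, 0, 0, 0, 0, 0]
    - [0, 0, 0, 0, 0, 0]
    - [0, 0, 0, 0, 0, 0]
    - [0, 0, 0, 0, 0, 0]
  claw: 0
  force: 55

```text
clock: 17.97
tcp_pos: [0.6123, 0.1275, 0.0132]
eef_rot: [-179.9, 0.1, -177.7]
force: [0.2, -0.1, -1.9]
opening: 0.0135
```

send_rows:
  series:
    - [0, 0, 0, 0, 0, 0.06]
    - [0, 0, 0, 0, 0, 0.1]
    - [0, 0, 0, 0, 0, 0.1]
    - [0, 0, 0, 0, 0, 0.1]

```text
clock: 18.3
tcp_pos: [0.6122, 0.1268, 0.0132]
eef_rot: [-180.0, 0.1, 161.0]
force: [-0.3, -1.4, -2.5]
opening: 0.0136
```

```bash
python3 - <<'E'
from h import *
go2([611,128.5,12],-177.7-74.5); s=get_state();print(s['force'],s['torque'],s['opening'])
E
```

```text
at [612.2 126.8  13.2] [-1.80e+02  1.00e-01  1.61e+02] t 18.3 turn [0.    0.002 0.929] then shift [ 0.002  -0.0006  0.0012] rows 7.738210491673486 0.06091387989323061
[-0.28626878 -1.37172822 -2.49962688] [-0.21507429  0.02196611  0.17332345] 0.013603576199553777
```

send_rows:
  series:
    - [0, 0, 0, 0, 0, 0.1]
    - [0, 0, 0, 0, 0, 0.1]
    - [0, 0, 0, 0, 0, 0.1]
    - [0, 0, 0, 0, 0, 0.1]
    - [0, 0, 0, 0, 0, 0.1]
    - [0, 0, 0, 0, 0, 0.1]
    - [0, 0, 0, 0, 0, 0.1]
    - [0, 0, 0, 0, 0, 0.1]

```text
clock: 18.97
tcp_pos: [0.6111, 0.1255, 0.0132]
eef_rot: [-179.9, 0.1, 112.8]
force: [0.3, -0.9, -2.0]
opening: 0.0135
```

```bash
python3 - <<'E'
from h import *
go2([611,128.5,12],-177.7-74.5); s=get_state();print(s['force'],s['torque'],s['opening'])
E
```

```text
at [611.1 125.5  13.2] [-1.799e+02  1.000e-01  1.128e+02] t 19.0 turn [-0.001  0.002  0.086] then shift [0.0029 0.0009 0.0012] rows 0.7208713321182988 0.0804774953397968
[ 0.30382669 -0.89644094 -1.95247837] [-0.31544833  0.12328158 -0.13668997] 0.013488913801624378
```

send_rows:
  series:
    - [0, 0, 0, 0, 0, 0]
    - [0, 0, 0, 0, 0, 0]
    - [0, 0, 0, 0, 0, 0]
    - [0, 0, 0, 0, 0, 0]
    - [0, 0, 0, 0, 0, 0]
    - [0, 0, 0, 0, 0, 0]
  claw: 0.06
  force: 30

```text
clock: 19.47
tcp_pos: [0.6116, 0.127, 0.0137]
eef_rot: [180.0, 0.1, 113.2]
force: [0.2, 0.1, -0.7]
opening: 0.0519
```

send_rows:
  series:
    - [0, 0, -0.03, 0, 0, 0]
    - [0, 0, -0.04, 0, 0, 0]
    - [0, 0, -0.04, 0, 0, 0.1]
    - [0, 0, -0.04, 0, 0, 0.1]
    - [0, 0, -0.04, 0, 0, 0.1]
    - [0, 0, 0, 0, 0, 0.1]
    - [0, 0, 0, 0, 0, 0.1]
    - [0, 0, 0, 0, 0, 0.1]

```text
clock: 20.13
tcp_pos: [0.6113, 0.1264, 0.2136]
eef_rot: [-179.9, -0.1, 77.7]
force: [-0.2, -0.4, 0.0]
opening: 0.0599
```

```bash
python3 - <<'E'
from h import *
go2([435,45,200],78)
r=snap('top')
m=mask(r,15,30,140,255,100); m[:170]=0;m[200:]=0;m[:,:280]=0;m[:,370:]=0
for c in blobs(m,30)[:2]: print('jaw',rect(r,c,.0285))
E
```

```text
at [611.3 126.4 213.6] [-1.799e+02 -1.000e-01  7.770e+01] t 20.1 turn [-0.001 -0.002 -0.005] then shift [-0.1163 -0.1555  0.0136] rows 0.04867004369825452 4.866993038751962
jaw [589.5 -25.3 192.2  16.4 -87.5]
```

send_rows:
  series:
    - [-0.0233, -0.0311, 0.003, 0, 0, 0]
    - [-0.0233, -0.0311, 0.003, 0, 0, 0]
    - [-0.0233, -0.0311, 0.003, 0, 0, 0]
    - [-0.0233, -0.0311, 0.003, 0, 0, 0]
    - [-0.0233, -0.0311, 0.003, 0, 0, 0]
    - [0, 0, 0, 0, 0, 0]
    - [0, 0, 0, 0, 0, 0]
    - [0, 0, 0, 0, 0, 0]

```text
clock: 20.85
tcp_pos: [0.4237, 0.043, 0.1928]
eef_rot: [-179.6, -0.1, 78.8]
force: [-0.6, 0.7, -0.4]
opening: 0.06
```

```bash
python3 - <<'E'
from h import *
r=snap('wrist'); save(r,'w7'); np.savez('w7.npz',c=r['color'],K=r['K'],c2w=r['c2w'])
for c in blobs(mask(r,5,12,190,255,100),100)[:3]: print('orange',rect(r,c,.138),cv2.contourArea(c),c[:,0].mean(0).round(),c[:,0].min(0),c[:,0].max(0))
for c in blobs(mask(r,0,25,20,255,5,75),200)[:3]: print('dark',rect(r,c,.058),cv2.contourArea(c),c[:,0].mean(0).round())
print(tool()[:3,3],get_state()['eef_rot'],get_state()['q'].round())
E
```

```text
orange [427.6  54.8  33.5  17.5  78.9] 1020.0 [326. 202.] [312 176] [338 224]
dark [ 441.9 -191.6  127.9   39.3  -10.7] 2956.0 [379. 385.]
dark [642.6  44.   91.9  15.5 -87.5] 1099.0 [577. 133.]
dark [431.2  77.2  53.6   8.4  -9.7] 517.0 [324. 147.]
[0.42465884 0.04316261 0.19303673] [-1.79620602e+02 -8.41633343e-02  7.88112474e+01] [-66.  21.  67. 124. -26.  51.   5.]
```

View pics/w7.png

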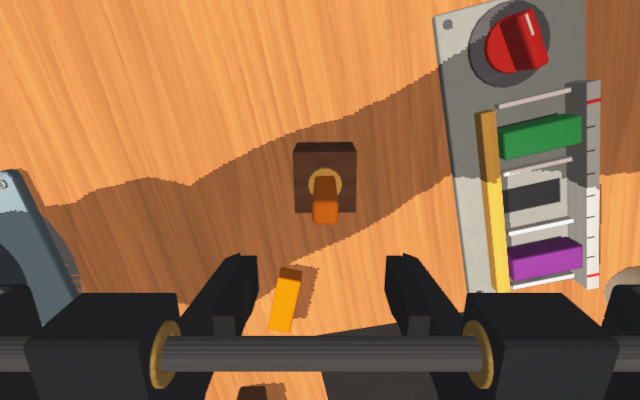

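```bash
python3 - <<'E'
from h import *
d=np.load('w7.npz'); r=dict(color=d['c'],K=d['K'],c2w=d['c2w']); r['hsv']=cv2.cvtColor(r['color'],cv2.COLOR_RGB2HSV)
v=r['hsv'][:,:,2]; m=(mask(r,3,14,190,255,100)>0)
sub=m[170:230,305:345]; print(np.array([v[y,325] for y in range(172,230,2)]))
b=blobs(((m)&(v>170)).astype(np.uint8)*255,50)
for c in b[:3]: print(rect(r,c,.138),c[:,0].min(0),c[:,0].max(0))
print('stand',(plane(r,[[293,153],[356,153],[356,212],[294,212],[325,182]],.058)*1000).round(1).tolist())
print('collar/top',(plane(r,[[325,184]],.058)*1000).round(1),(plane(r,[[325.5,213]],.138)*1000).round(1))
go2([430,50,120],78.8)
E
```

```text
[181 179 115 116 115 115 115 116 115 116 116 117 116 117 131 175 193 201
 201 201 200 200 200 201 201 197 166 155 158]
[426.3  46.   15.8  15.5  79. ] [314 202] [337 224]
stand [[403.9, 77.1, 58.0], [457.5, 66.6, 58.0], [448.6, 13.0, 58.0], [392.9, 23.9, 58.0], [426.2, 46.3, 58.0]]
collar/top [[425.9  44.5  58. ]] [[426.3  46.  138. ]]
at [424.7  43.2 193. ] [-1.796e+02 -1.000e-01  7.880e+01] t 20.9 turn [-0.007 -0.001  0.   ] then shift [0.0077 0.0039 0.073 ] rows 0.05654754371165536 1.8387567214056835
```

send_rows:
  series:
    - [0.0028, 0.001, 0.02, -0.007, 0, 0]
    - [0, 0, 0.03, 0, 0, 0]
    - [0, 0, 0.03, 0, 0, 0]
    - [0, 0, 0, 0, 0, 0]

```text
clock: 21.23
tcp_pos: [0.4353, 0.0488, 0.1121]
eef_rot: [179.4, -0.2, 79.4]
force: [-1.5, -1.2, 0.7]
opening: 0.0602
```

```bash
python3 - <<'E'
from h import *
go2([426.2,45.8,59],78.8);print(get_state()['q'].round())
E
```

```text
at [435.3  48.8 112.1] [179.4  -0.2  79.4] t 21.2 turn [ 0.01  -0.004  0.01 ] then shift [-0.0048 -0.0084  0.0531] rows 0.12360526780820816 1.349685853889228
[-55.  30.  54. 127. -38.  41.  14.]
```

send_rows:
  series:
    - [-0.0048, -0.0084, 0, 0.01, -0.004, 0.01]
    - [0, 0, 0.015, 0, 0, 0]
    - [0, 0, 0.015, 0, 0, 0]
    - [0, 0, 0, 0, 0, 0]

```text
clock: 21.57
tcp_pos: [0.4302, 0.0447, 0.0845]
eef_rot: [179.8, 0.1, 78.8]
force: [-0.0, 0.3, 0.1]
opening: 0.0595
```

```bash
python3 - <<'E'
from h import *
go2([426.2,45.8,59],78.8);print(get_state()['q'].round())
E
```

```text
at [430.2  44.7  84.5] [1.798e+02 1.000e-01 7.880e+01] t 21.6 turn [0.003 0.002 0.   ] then shift [ 0.0003 -0.0041  0.0255] rows 0.030043039798658716 0.6463440967223412
[-52.  32.  50. 128. -41.  38.  17.]
```

send_rows:
  series:
    - [0.0003, -0.0041, 0.006, 0.003, 0.002, 0]
    - [0, -0.001, 0.01, 0, 0, 0]
    - [0, -0.001, 0.01, 0, 0, 0]

```text
clock: 21.82
tcp_pos: [0.4278, 0.0467, 0.0615]
eef_rot: [179.6, -0.2, 78.9]
force: [0.4, -0.4, 0.2]
opening: 0.0604
```

```bash
python3 - <<'E'
from h import *
go2([426.2,45.8,59],78.8);print(get_state()['q'].round())
E
```

```text
at [427.8  46.7  61.5] [179.6  -0.2  78.9] t 21.8 turn [ 0.006 -0.003  0.001] then shift [-0.0012 -0.0014  0.0025] rows 0.057628205973155204 0.07777632287528767
[-49.  34.  46. 129. -45.  35.  20.]
```

send_rows:
  series:
    - [-0.0012, -0.0014, 0.002, 0.006, -0.003, 0.001]
    - [0, 0, 0, 0, 0, 0]
    - [0, 0, 0, 0, 0, 0]
  claw: 0.025
  force: 40

```text
clock: 22.07
tcp_pos: [0.4259, 0.0461, 0.0594]
eef_rot: [-180.0, 0.0, 78.8]
force: [0.8, -0.8, -0.5]
opening: 0.0423
```

```bash
python3 - <<'E'
from h import *
go2([426.2,45.8,59],78.8)
E
```

```text
at [425.9  46.1  59.4] [-180.     0.    78.8] t 22.1 turn [-0.001  0.     0.   ] then shift [-0.0002  0.0004  0.0004] rows 0.00785881331593209 0.015674951653482146
```

send_rows:
  series:
    - [0, 0, 0, 0, 0, 0]
    - [0, 0, 0, 0, 0, 0]
    - [0, 0, 0, 0, 0, 0]
    - [0, 0, 0, 0, 0, 0]
    - [0, 0, 0, 0, 0, 0]
  claw: 0

```text
clock: 22.48
tcp_pos: [0.427, 0.0464, 0.0609]
eef_rot: [179.9, -0.1, 78.8]
force: [-0.4, -0.3, -0.9]
opening: 0.0177
```

```bash
python3 - <<'E'
from h import *
print(get_state()['opening'],get_state()['force'])
go2([426.2,45.8,115],78.8)
E
```

```text
0.01771843853902265 [-0.36191389 -0.27787885 -0.93659922]
at [427.   46.4  60.9] [ 1.799e+02 -1.000e-01  7.880e+01] t 22.5 turn [ 0.001 -0.001  0.001] then shift [-0.0007 -0.0007 -0.0541] rows 0.015266691969975304 1.3522657181888036
```

send_rows:
  series:
    - [0, 0, -0.01, 0, 0, 0]
    - [0, 0, -0.02, 0, 0, 0]
    - [0, 0, -0.025, 0, 0, 0]
    - [0, 0, -0.02, 0, 0, 0]

```text
clock: 22.82
tcp_pos: [0.4237, 0.0452, 0.1355]
eef_rot: [-179.7, 0.2, 78.8]
force: [-0.6, 1.1, -1.2]
opening: 0.0177
```

```bash
python3 - <<'E'
from h import *
print(get_state()['opening'],get_state()['force'])
go2([665.5,-114,118],78.8)
E
```

```text
0.01769882124749203 [-0.63934452  1.08576601 -1.22386014]
at [423.7  45.2 135.5] [-179.7    0.2   78.8] t 22.8 turn [-0.006  0.004 -0.001] then shift [-0.1092  0.2681  0.0175] rows 0.058261735575607605 7.251544340519357
```

send_rows:
  series:
    - [-0.0136, 0.0335, 0, -0.006, 0.004, 0]
    - [-0.0136, 0.0335, 0, 0, 0, 0]
    - [-0.0136, 0.0335, 0.002, 0, 0, 0]
    - [-0.0136, 0.0335, 0.003, 0, 0, 0]
    - [-0.0136, 0.0335, 0.003, 0, 0, 0]
    - [-0.0136, 0.0335, 0.003, 0, 0, 0]
    - [-0.0136, 0.0335, 0.003, 0, 0, 0]
    - [-0.0136, 0.0335, 0.003, 0, 0, 0]
    - [0, 0, 0, 0, 0, 0]
    - [0, 0, 0, 0, 0, 0]

```text
clock: 23.65
tcp_pos: [0.6765, -0.1054, 0.116]
eef_rot: [-179.8, -0.4, 80.2]
force: [0.3, 0.8, -0.8]
opening: 0.0177
```

```bash
python3 - <<'E'
from h import *
print(get_state()['opening'])
r=snap('wrist'); save(r,'w8')
T=tool(); print('tip px',proj(r,T[:3,3]+T[:3,2]*.0529),'seam0 px',proj(r,[.6655,-.1077,.04]),'seam4',proj(r,[.6584,.0683,.04]))
m=mask(r,0,5,120,255,100)|mask(r,172,180,120,255,100)
for c in blobs(m,4)[:4]: print('red',c[:,0].mean(0).round(),(plane(r,c[:,0].mean(0),.041)*1000).round(1))
go2([665.5,-112,100],78.8)
E
```

```text
0.017715506780393523
tip px [[321.62704948 219.15683504]] seam0 px [[308.10268354 213.4892488 ]] seam4 [[241.46698776 -64.10734714]]
red [322. 211.] [[ 676. -107.   41.]]
at [ 676.2 -105.6  116.1] [-179.8   -0.4   80.2] t 23.7 turn [-0.004 -0.007  0.024] then shift [-0.0084 -0.0093  0.0161] rows 0.2088937934264097 0.510019162032754
```

View pics/w8.png

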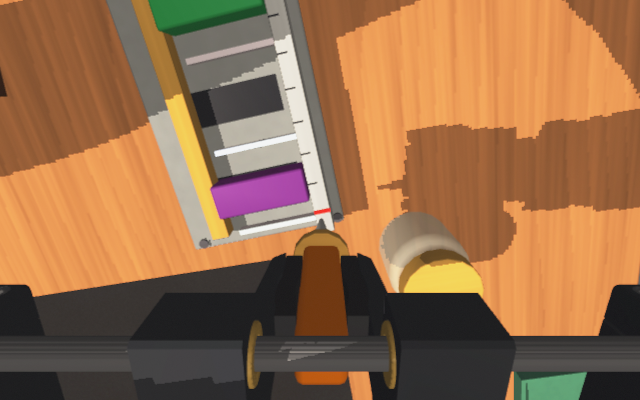

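send_rows:
  series:
    - [0, 0, 0, -0.004, -0.007, -0.1]
    - [0, 0, 0, 0, 0, -0.1]
    - [0, 0, 0, 0, 0, 0]

```text
clock: 23.95
tcp_pos: [0.6736, -0.1037, 0.1154]
eef_rot: [-179.9, -0.0, 92.1]
force: [-0.3, 0.8, -0.4]
opening: 0.0176
```

```bash
python3 - <<'E'
from h import *
go2([665.6,-109.7,100],92.3)
E
```

```text
at [ 673.6 -103.7  115.4] [-179.9   -0.    92.1] t 23.9 turn [-0.002 -0.    -0.004] then shift [-0.0057 -0.0082  0.0154] rows 0.03489416877978109 0.45923033447776246
```

send_rows:
  series:
    - [-0.0057, -0.0082, 0.003, -0.002, 0, -0.004]
    - [0, 0, 0.006, 0, 0, 0]
    - [0, 0, 0.006, 0, 0, 0]
    - [0, 0, 0, 0, 0, 0]

```text
clock: 24.28
tcp_pos: [0.6638, -0.1052, 0.1002]
eef_rot: [-180.0, -0.2, 92.0]
force: [-0.3, -0.3, -0.3]
opening: 0.0174
```

```bash
python3 - <<'E'
from h import *
go2([665.6,-109.7,93.2],92.3)
E
```

```text
at [ 663.8 -105.2  100.2] [-180.    -0.2   92. ] t 24.3 turn [-0.    -0.004 -0.006] then shift [-0.0046  0.0016  0.007 ] rows 0.059616104408864855 0.21270939934990174
```

send_rows:
  series:
    - [-0.0046, 0.0016, 0.003, 0, -0.004, -0.006]
    - [0, 0, 0.004, 0, 0, 0]
    - [0, 0, 0, 0, 0, 0]

```text
clock: 24.53
tcp_pos: [0.666, -0.1083, 0.092]
eef_rot: [-180.0, -0.0, 92.3]
force: [-0.1, 0.7, -0.1]
opening: 0.0179
```

```bash
python3 - <<'E'
from h import *
go2([665.6,-109.7,93.2],92.3)
E
```

```text
at [ 666.  -108.3   92. ] [-180.    -0.    92.3] t 24.5 turn [-0.001 -0.     0.   ] then shift [-0.0013 -0.0005 -0.0012] rows 0.007518643709132333 0.04609179851626734
```

send_rows:
  series:
    - [-0.001, -0.0005, -0.001, 0, 0, 0]
    - [0.0025, 0, 0, 0, 0, 0]
    - [0.0025, 0, 0, 0, 0, 0]
    - [0.0025, 0, 0, 0, 0, 0]
    - [0.0025, 0, 0, 0, 0, 0]
    - [0.0025, 0, 0, 0, 0, 0]

```text
clock: 25.03
tcp_pos: [0.6655, -0.0965, 0.0932]
eef_rot: [-180.0, 0.0, 92.2]
force: [0.1, -0.6, -0.2]
opening: 0.0178
```

```bash
cat >>h.py <<'E'
def seam():
    T=tool(); tip=(T[:3,3]+T[:3,2]*.0529)*1000; a=np.radians(2.31); p=tip[:2]-[617,-21.5]
    print('tip jig x %.1f (45) y %.1f z %.1f'%(p[0]*np.cos(a)+p[1]*np.sin(a),-p[0]*np.sin(a)+p[1]*np.cos(a),tip[2]),get_state()['eef_rot'].round(1),get_state()['force'].round(1),round(get_state()['clock'],2),get_state()['opening'])
E
python3 -c "
from h import *
seam()"
```

```text
tip jig x 45.4 (45) y -76.9 z 40.3 [-180.     0.    92.2] [ 0.1 -0.6 -0.2] 25.03 0.017803436486355143
```

send_rows:
  series:
    - [0.0025, 0, 0, 0, 0, 0]
    - [0.0025, 0, 0, 0, 0, 0]
    - [0.0025, 0, 0, 0, 0, 0]
    - [0.0025, 0, 0, 0, 0, 0]
    - [0.0025, 0, 0, 0, 0, 0]
    - [0.0025, 0, 0, 0, 0, 0]
    - [0.0025, 0, 0, 0, 0, 0]
    - [0.0025, 0, 0, 0, 0, 0]
    - [0.0025, 0, 0, 0, 0, 0]
    - [0.0025, 0, 0, 0, 0, 0]

```text
clock: 25.87
tcp_pos: [0.6646, -0.068, 0.0935]
eef_rot: [180.0, -0.0, 92.3]
force: [0.2, -1.4, -0.6]
opening: 0.0175
```

```bash
python3 -c "
from h import *
seam()"
```

```text
tip jig x 45.7 (45) y -48.4 z 40.6 [180.   -0.   92.3] [ 0.2 -1.4 -0.6] 25.87 0.017509840232504487
```

send_rows:
  series:
    - [0.0023, -0.0004, 0.0004, 0, 0, 0]
    - [0.0023, 0, 0, 0, 0, 0]
    - [0.0023, 0, 0, 0, 0, 0]
    - [0.0023, 0, 0, 0, 0, 0]
    - [0.0023, 0, 0, 0, 0, 0]
    - [0.0023, 0, 0, 0, 0, 0]
    - [0.0023, 0, 0, 0, 0, 0]
    - [0.0023, 0, 0, 0, 0, 0]
    - [0.0023, 0, 0, 0, 0, 0]
    - [0.0023, 0, 0, 0, 0, 0]

```text
clock: 26.7
tcp_pos: [0.6631, -0.0425, 0.0931]
eef_rot: [180.0, -0.0, 92.3]
force: [-0.4, 0.1, -1.1]
opening: 0.018
```

send_rows:
  series:
    - [0.0023, -0.0004, 0.0003, 0, 0, 0]
    - [0.0023, 0, 0, 0, 0, 0]
    - [0.0023, 0, 0, 0, 0, 0]
    - [0.0023, 0, 0, 0, 0, 0]
    - [0.0023, 0, 0, 0, 0, 0]
    - [0.0023, 0, 0, 0, 0, 0]
    - [0.0023, 0, 0, 0, 0, 0]
    - [0.0023, 0, 0, 0, 0, 0]
    - [0.0023, 0, 0, 0, 0, 0]
    - [0.0023, 0, 0, 0, 0, 0]

```text
clock: 27.53
tcp_pos: [0.6617, -0.017, 0.0927]
eef_rot: [180.0, -0.0, 92.3]
force: [0.1, 0.5, -1.8]
opening: 0.0178
```

```bash
python3 -c "
from h import *
seam()"
```

```text
tip jig x 44.8 (45) y 2.7 z 39.8 [180.   -0.   92.3] [ 0.1  0.5 -1.8] 27.53 0.017821126411076204
```

send_rows:
  series:
    - [0.0023, 0, 0, 0, 0, 0]
    - [0.0023, 0, 0, 0, 0, 0]
    - [0.0023, 0, 0, 0, 0, 0]
    - [0.0023, 0, 0, 0, 0, 0]
    - [0.0023, 0, 0, 0, 0, 0]
    - [0.0023, 0, 0, 0, 0, 0]
    - [0.0023, 0, 0, 0, 0, 0]
    - [0.0023, 0, 0, 0, 0, 0]
    - [0.0023, 0, 0, 0, 0, 0]
    - [0.0023, 0, 0, 0, 0, 0]

```text
clock: 28.37
tcp_pos: [0.6607, 0.0085, 0.0928]
eef_rot: [180.0, -0.0, 92.3]
force: [0.4, 0.8, -1.0]
opening: 0.0177
```

send_rows:
  series:
    - [0.0023, 0, 0, 0, 0, 0]
    - [0.0023, 0, 0, 0, 0, 0]
    - [0.0023, 0, 0, 0, 0, 0]
    - [0.0023, 0, 0, 0, 0, 0]
    - [0.0023, 0, 0, 0, 0, 0]
    - [0.0023, 0, 0, 0, 0, 0]
    - [0.0023, 0, 0, 0, 0, 0]
    - [0.0023, 0, 0, 0, 0, 0]
    - [0.0023, 0, 0, 0, 0, 0]
    - [0.0023, 0, 0, 0, 0, 0]

```text
clock: 29.2
tcp_pos: [0.6596, 0.0341, 0.0928]
eef_rot: [180.0, -0.0, 92.3]
force: [0.1, -0.1, -0.1]
opening: 0.0178
```

```bash
python3 -c "
from h import *
seam()"
```

```text
tip jig x 44.9 (45) y 53.8 z 39.9 [180.   -0.   92.3] [ 0.1 -0.1 -0.1] 29.2 0.01778277261359932
```

send_rows:
  series:
    - [0.0023, 0, 0, 0, 0, 0]
    - [0.0023, 0, 0, 0, 0, 0]
    - [0.0023, 0, 0, 0, 0, 0]
    - [0.0023, 0, 0, 0, 0, 0]
    - [0.0023, 0, 0, 0, 0, 0]
    - [0.0023, 0, 0, 0, 0, 0]
    - [0.0023, 0, 0, 0, 0, 0]
    - [0.0023, 0, 0, 0, 0, 0]
    - [0.0023, 0, 0, 0, 0, 0]
    - [0.0023, 0, 0, 0, 0, 0]

```text
clock: 30.03
tcp_pos: [0.6586, 0.0596, 0.0928]
eef_rot: [180.0, -0.0, 92.3]
force: [0.4, 0.8, -0.1]
opening: 0.0175
```

send_rows:
  series:
    - [0.0023, 0, 0, 0, 0, 0]
    - [0.0023, 0, 0, 0, 0, 0]
    - [0.0023, 0, 0, 0, 0, 0]
    - [0.0018, 0, 0, 0, 0, 0]

```text
clock: 30.37
tcp_pos: [0.6582, 0.0695, 0.0927]
eef_rot: [180.0, -0.0, 92.3]
force: [-0.4, -0.1, -0.3]
opening: 0.0179
```

```bash
python3 -c "
from h import *
seam()"
```

```text
tip jig x 44.9 (45) y 89.2 z 39.8 [180.   -0.   92.3] [-0.4 -0.1 -0.3] 30.37 0.01787529967940976
```

send_rows:
  series:
    - [0, 0, -0.02, 0, 0, 0]
    - [0, 0, -0.025, 0, 0, 0.118]
    - [0, 0, 0, 0, 0, 0.118]
    - [0, 0, 0, 0, 0, 0]

```text
clock: 30.7
tcp_pos: [0.6571, 0.0708, 0.1384]
eef_rot: [-179.8, -0.0, 78.3]
force: [0.0, 0.0, -0.9]
opening: 0.0177
```

```bash
python3 -c "
from h import *
go2([426.5,46,135],78.8)"
```

```text
at [657.1  70.8 138.4] [-179.8   -0.    78.3] t 30.7 turn [-0.003 -0.    -0.009] then shift [-0.0691 -0.2214  0.0034] rows 0.0764790996291924 5.799078978988587
```

send_rows:
  series:
    - [-0.0099, -0.0316, 0, -0.003, 0, -0.009]
    - [-0.0099, -0.0316, 0, 0, 0, 0]
    - [-0.0099, -0.0316, 0, 0, 0, 0]
    - [-0.0099, -0.0316, 0, 0, 0, 0]
    - [-0.0099, -0.0316, 0, 0, 0, 0]
    - [-0.0099, -0.0316, 0, 0, 0, 0]
    - [-0.0075, -0.022, 0, 0, 0, 0]
    - [0, 0, 0, 0, 0, 0]
    - [0, 0, 0, 0, 0, 0]

```text
clock: 31.45
tcp_pos: [0.4254, 0.0425, 0.1343]
eef_rot: [-179.9, 0.1, 80.9]
force: [1.0, -0.6, -0.5]
opening: 0.018
```

```bash
python3 -c "
from h import *
go2([426.5,46,128],78.8);print(get_state()['q'].round())"
```

```text
at [425.4  42.5 134.3] [-1.799e+02  1.000e-01  8.090e+01] t 31.4 turn [-0.001  0.002  0.037] then shift [0.0036 0.0004 0.0063] rows 0.3108567836917789 0.1809630695568388
[-58.  27.  58. 127. -33.  44.  13.]
```

send_rows:
  series:
    - [0.0036, 0.0004, 0.003, 0, 0.002, 0.037]
    - [0, 0, 0, 0, 0, 0]
    - [0, 0, 0, 0, 0, 0]

```text
clock: 31.7
tcp_pos: [0.4292, 0.0469, 0.1313]
eef_rot: [179.9, -0.0, 78.9]
force: [0.0, -0.5, 0.2]
opening: 0.0179
```

```bash
python3 -c "
from h import *
go2([426.5,46,115],78.8)"
```

```text
at [429.2  46.9 131.3] [179.9  -0.   78.9] t 31.7 turn [ 0.001 -0.001  0.001] then shift [-0.0014 -0.0024  0.0163] rows 0.017658252701053884 0.4133005025220611
```

send_rows:
  series:
    - [-0.0014, -0.0024, 0.003, 0, 0, 0]
    - [0, 0, 0.006, 0, 0, 0]
    - [0, 0, 0.005, 0, 0, 0]

```text
clock: 31.95
tcp_pos: [0.4296, 0.0459, 0.1169]
eef_rot: [179.7, 0.0, 79.0]
force: [0.1, 0.8, -0.1]
opening: 0.0179
```

```bash
python3 -c "
from h import *
go2([426.5,46,100],78.8)"
```

```text
at [429.6  45.9 116.9] [179.7   0.   79. ] t 31.9 turn [0.005 0.    0.003] then shift [-0.0005 -0.0031  0.0169] rows 0.05212660442996557 0.4293737054157082
```

send_rows:
  series:
    - [-0.0005, -0.0035, 0.001, 0.005, 0, 0.003]
    - [0, -0.0005, 0.004, 0, 0, 0]
    - [0, -0.0005, 0.004, 0, 0, 0]

```text
clock: 32.2
tcp_pos: [0.4248, 0.0459, 0.1062]
eef_rot: [-180.0, 0.1, 78.8]
force: [-0.1, -1.0, -1.0]
opening: 0.0179
```

```bash
python3 -c "
from h import *
go2([426.5,46,100],78.8); print(get_state()['force'])"
```

```text
at [424.8  45.9 106.2] [-1.80e+02  1.00e-01  7.88e+01] t 32.2 turn [-0.001  0.001 -0.   ] then shift [0.0005 0.0017 0.0062] rows 0.014188929335764723 0.16010229200911408
[-0.0727098  -1.00333545 -0.96746286]
```

Tip is inside the hole (z≈53). Continue down.

send_rows:
  series:
    - [0.0005, 0.0015, 0.002, 0, 0, 0]
    - [0, 0, 0.007, 0, 0, 0]
    - [0, -0.0004, 0.007, 0, 0, 0]

```text
clock: 32.45
tcp_pos: [0.4263, 0.0462, 0.089]
eef_rot: [-180.0, 0.1, 78.8]
force: [-0.1, -0.4, -1.0]
opening: 0.0176
```

```bash
python3 -c "
from h import *
go2([426.5,46,62],78.8); print(get_state()['force'])"
```

```text
at [426.3  46.2  89. ] [-1.80e+02  1.00e-01  7.88e+01] t 32.5 turn [-0.     0.001  0.   ] then shift [-0.0002  0.0003  0.027 ] rows 0.00948229192638862 0.6738102849554889
[-0.09828563 -0.3862649  -1.00954365]
```

send_rows:
  series:
    - [0, 0, 0.007, 0, 0, 0]
    - [0, -0.0004, 0.007, 0, 0, 0]
    - [0, -0.0004, 0.005, 0, 0, 0]

```text
clock: 32.7
tcp_pos: [0.4252, 0.0463, 0.0674]
eef_rot: [-180.0, 0.1, 78.8]
force: [-0.0, 0.3, -0.8]
opening: 0.0183
```

```bash
python3 -c "
from h import *
go2([426.5,46,62],78.8); print(get_state()['force'])"
```

```text
at [425.2  46.3  67.4] [-1.80e+02  1.00e-01  7.88e+01] t 32.7 turn [-0.001  0.001  0.   ] then shift [-0.0001  0.0014  0.0054] rows 0.014052944440296644 0.13852161143611774
[-0.00277351  0.27199065 -0.81807855]
```

send_rows:
  series:
    - [0, 0.001, 0.004, 0, 0, 0]
    - [0, 0, 0.0015, 0, 0, 0]

```text
clock: 32.87
tcp_pos: [0.4256, 0.0459, 0.0605]
eef_rot: [-179.9, 0.1, 78.8]
force: [-8.8, 1.1, 46.5]
opening: 0.0175
```

send_rows:
  series:
    - [0, 0, 0.001, 0, 0, 0]

```text
clock: 32.95
tcp_pos: [0.4256, 0.046, 0.0604]
eef_rot: [-179.8, -0.0, 78.7]
force: [-12.9, 2.2, 56.6]
opening: 0.0177
```

send_rows:
  series:
    - [0, 0, -0.001, 0, 0, 0]
    - [0, 0, 0, 0, 0, 0]
    - [0, 0, 0, 0, 0, 0]
    - [0, 0, 0, 0, 0, 0]
    - [0, 0, 0, 0, 0, 0]
    - [0, 0, 0, 0, 0, 0]
  claw: 0.055

```text
clock: 33.45
tcp_pos: [0.4267, 0.0458, 0.0619]
eef_rot: [-179.9, -0.1, 78.7]
force: [-0.1, -0.5, 0.1]
opening: 0.0545
```

send_rows:
  series:
    - [0, 0, -0.02, 0, 0, 0]
    - [0, 0, -0.025, 0, 0, 0]
    - [0, 0, -0.025, 0, 0, 0]
    - [0, 0, -0.03, 0, 0, 0]
    - [0, 0, -0.03, 0, 0, 0]
    - [0, 0, 0, 0, 0, 0]

```text
clock: 33.95
tcp_pos: [0.4249, 0.0443, 0.1951]
eef_rot: [-179.5, 0.2, 78.6]
force: [0.6, 0.4, 0.6]
opening: 0.0548
```

```bash
python3 - <<'E'
from h import *
r=snap('wrist'); save(r,'w9')
b=blobs(((mask(r,3,14,190,255,100)>0)&(r['hsv'][:,:,2]>170)).astype(np.uint8)*255,50)
for c in b[:2]: print('handle top',rect(r,c,.138),c[:,0].mean(0))
go2([611.5,126.5,180],-177.7-74.5); print(get_state()['opening'])
E
```

```text
handle top [425.3  45.4  15.3  15.1  78.8] [323.025  214.0625]
at [423.9  44.7 193.3] [-179.4    0.2   78.7] t 34.0 turn [-0.011  0.001 -0.509] then shift [0.0205 0.2037 0.0133] rows 4.240292722466465 5.128179150354018
0.054941839761223306
```

send_rows:
  series:
    - [0, 0, 0, -0.011, 0, -0.102]
    - [0, 0, 0, 0, 0, -0.102]
    - [0, 0, 0, 0, 0, -0.102]
    - [0, 0, 0, 0, 0, -0.102]
    - [0, 0, 0, 0, 0, -0.102]
    - [0.0034, 0.034, 0, 0, 0, 0]
    - [0.0034, 0.034, 0.005, 0, 0, 0]
    - [0.0034, 0.034, 0.015, 0, 0, 0]
    - [0.0034, 0.034, 0.02, 0, 0, 0]
    - [0.0034, 0.034, 0.02, 0, 0, 0]

```text
clock: 34.83
tcp_pos: [0.5725, 0.1199, 0.1219]
eef_rot: [-179.4, -0.6, 109.3]
force: [1.1, -0.3, 1.1]
opening: 0.0551
```

send_rows:
  series:
    - [0.0034, 0.03, 0.02, 0, 0, 0]
    - [0, 0, 0.02, 0, 0, 0]
    - [0, 0, 0, 0, 0, 0]
    - [0, 0, 0, 0, 0, 0]
  claw: 0.045

```text
clock: 35.17
tcp_pos: [0.6, 0.1368, 0.0679]
eef_rot: [-178.8, -0.9, 109.4]
force: [0.3, 0.3, 0.4]
opening: 0.0451
```

```bash
python3 - <<'E'
from h import *
go2([611.5,126.5,14],-177.7-74.5)
E
```

```text
at [600.  136.8  67.9] [-178.8   -0.9  109.4] t 35.2 turn [-0.022 -0.015  0.029] then shift [-0.0133  0.0078  0.0539] rows 0.322918281857128 1.4015342191787448
```

send_rows:
  series:
    - [-0.0067, 0.0039, 0, -0.022, -0.015, 0.029]
    - [-0.0067, 0.0039, 0, 0, 0, 0]
    - [0, 0, 0.01, 0, 0, 0]
    - [0, 0, 0, 0, 0, 0]

```text
clock: 35.5
tcp_pos: [0.6097, 0.1245, 0.0582]
eef_rot: [-179.9, -0.1, 107.7]
force: [-1.1, 0.8, -0.7]
opening: 0.045
```

```bash
python3 - <<'E'
from h import *
go2([611.5,126.5,14],-177.7-74.5)
E
```

```text
at [609.7 124.5  58.2] [-1.799e+02 -1.000e-01  1.077e+02] t 35.5 turn [-0.002 -0.001 -0.003] then shift [0.0014 0.0024 0.0442] rows 0.026537033758031417 1.108289394441235
```

send_rows:
  series:
    - [0.0014, 0.0024, 0.014, -0.002, 0, 0]
    - [0, 0, 0.014, 0, 0, 0]
    - [0, 0, 0.013, 0, 0, 0]
    - [0, 0, 0.002, 0, 0, 0]

```text
clock: 35.83
tcp_pos: [0.612, 0.1272, 0.0128]
eef_rot: [179.9, -0.2, 107.7]
force: [-0.9, -0.4, 0.7]
opening: 0.0448
```

send_rows:
  series:
    - [0, 0, 0, 0, 0, 0]
    - [0, 0, 0, 0, 0, 0]
    - [0, 0, 0, 0, 0, 0]
    - [0, 0, 0, 0, 0, 0]
    - [0, 0, 0, 0, 0, 0]
    - [0, 0, 0, 0, 0, 0]
    - [0, 0, 0, 0, 0, 0]
  claw: 0
  force: 55

```text
clock: 36.42
tcp_pos: [0.6104, 0.127, 0.011]
eef_rot: [-179.9, -0.2, 107.7]
force: [0.8, -0.0, -3.7]
opening: 0.0132
```

```bash
python3 - <<'E'
from h import *
go2([611.5,126.5,14],-177.7); print(get_state()['opening'],get_state()['force'])
E
```

```text
at [610.4 127.   11. ] [-179.9   -0.2  107.7] t 36.4 turn [ 1.000e-03 -3.000e-03 -1.301e+00] then shift [-0.001  -0.0005 -0.003 ] rows 10.845395514602437 0.0801504622706866
0.01322788020510281 [ 0.75178655 -0.04894174 -3.72103993]
```

send_rows:
  series:
    - [0, 0, 0, 0, 0, -0.06]
    - [0, 0, 0, 0, 0, -0.1]
    - [0, 0, 0, 0, 0, -0.1]
    - [0, 0, 0, 0, 0, -0.1]
    - [0, 0, 0, 0, 0, -0.1]
    - [0, 0, 0, 0, 0, -0.1]
    - [0, 0, 0, 0, 0, -0.1]
    - [0, 0, 0, 0, 0, -0.1]
    - [0, 0, 0, 0, 0, -0.1]
    - [0, 0, 0, 0, 0, -0.1]

```text
clock: 37.25
tcp_pos: [0.6107, 0.1274, 0.011]
eef_rot: [179.9, -0.0, 165.0]
force: [0.7, 0.6, -4.0]
opening: 0.0134
```

send_rows:
  series:
    - [0, 0, 0, 0, 0, -0.1]
    - [0, 0, 0, 0, 0, -0.1]

```text
clock: 37.42
tcp_pos: [0.6107, 0.1274, 0.011]
eef_rot: [179.9, 0.0, 177.1]
force: [0.5, -0.3, -2.9]
opening: 0.0137
```

```bash
python3 - <<'E'
from h import *
go2([611.5,126.5,14],-177.7); print(get_state()['opening'],get_state()['force'])
E
```

```text
at [610.7 127.4  11. ] [179.9   0.  177.1] t 37.4 turn [ 0.002  0.    -0.091] then shift [-0.0007 -0.001  -0.003 ] rows 0.7578830328064994 0.08116599593358052
0.013664282658197769 [ 0.54507194 -0.28842027 -2.87193054]
```

send_rows:
  series:
    - [0, 0, 0, 0, 0, -0.05]
    - [0, 0, 0, 0, 0, 0]
    - [0, 0, 0, 0, 0, 0]
    - [0, 0, 0, 0, 0, 0]
    - [0, 0, 0, 0, 0, 0]
    - [0, 0, 0, 0, 0, 0]
  claw: 0.05
  force: 25

```text
clock: 37.92
tcp_pos: [0.6122, 0.1271, 0.0125]
eef_rot: [179.9, 0.2, 180.0]
force: [-0.6, 1.0, 0.3]
opening: 0.0494
```

send_rows:
  series:
    - [0, 0, -0.03, 0, 0, 0]
    - [0, 0, -0.04, 0, 0, 0]
    - [0, 0, -0.04, 0, 0, 0]
    - [0.011, -0.03, -0.04, 0, 0, 0]
    - [0.011, -0.03, -0.03, 0, 0, 0]
    - [0.011, -0.03, 0, 0, 0, 0]
    - [0.011, -0.03, 0, 0, 0, 0]
    - [0, 0, 0, 0, 0, 0]
    - [0, 0, 0, 0, 0, 0]

```text
clock: 38.67
tcp_pos: [0.5688, 0.0101, 0.193]
eef_rot: [179.9, 0.3, 179.8]
force: [0.2, 1.2, -0.1]
opening: 0.0503
```

```bash
python3 - <<'E'
from h import *
r=snap('wrist'); save(r,'w10')
def J(p): 
    p=np.array(p)*1.; a=np.radians(2.31); return [p[0]*np.cos(a)+p[1]*np.sin(a),-p[0]*np.sin(a)+p[1]*np.cos(a)]
for nm,m,z in [('g',mask(r,45,75,120,255,50),.038),('p',mask(r,135,165,80,255,40),.038),('jaw',mask(r,15,30,140,255,100),.0285),('tray',mask(r,0,180,0,45,140),.02)]:
  for c in blobs(m,100)[:4]: q=rect(r,c,z);print(nm,q,'jig',np.round(J(q[:2]-[617,-21.5]),1),cv2.contourArea(c),c[:,0].mean(0).round())
r=snap('top')
b=blobs(mask(r,0,180,0,45,150),1000)
for c in b[:2]: print('top tray',rect(r,c,.02))
go2([623,43.5,50],-177.7)
E
```

```text
g [622.7  42.5  75.9  25.    2.2] jig [ 8.3 63.7] 1681.0 [353. 230.]
p [627.5 -84.4  76.3  31.1   2.4] jig [  8.  -63.3] 1889.5 [225. 233.]
jaw [575.8 -23.1 194.1  16.8 -87.5] jig [-41.2   0.1] 2776.0 [287. 184.]
jaw [495.5 -97.   95.2   9.6 -88.5] jig [-124.4  -70.5] 790.5 [204.  99.]
jaw [488.2 204.1  75.1  11.  -86.1] jig [-119.6  230.6] 668.5 [535.  89.]
jaw [552.4 203.2  89.4  11.4 -88.7] jig [-55.5 227.1] 523.5 [517. 161.]
tray [611.1 112.5 126.  101.1   2.4] jig [ -0.5 134.1] 9491.0 [416. 206.]
tray [484.  293.8 119.2  66.4  -5. ] jig [-120.2  320.4] 6036.0 [617.  80.]
tray [640.9  -2.4 137.6  96.4 -87.4] jig [24.7 18.1] 3100.5 [296. 255.]
tray [625.  -83.9 141.7  92.3  -1.4] jig [  5.5 -62.7] 2792.5 [211. 209.]
top tray [492.  358.9 200.3 119.2  84.3]
at [568.9  10.5 192.5] [179.9   0.2 179.9] t 38.8 turn [ 0.001  0.004 -0.042] then shift [-0.0554  0.0308  0.1425] rows 0.3501541208456158 3.8997642760043685
```

View pics/w10.png

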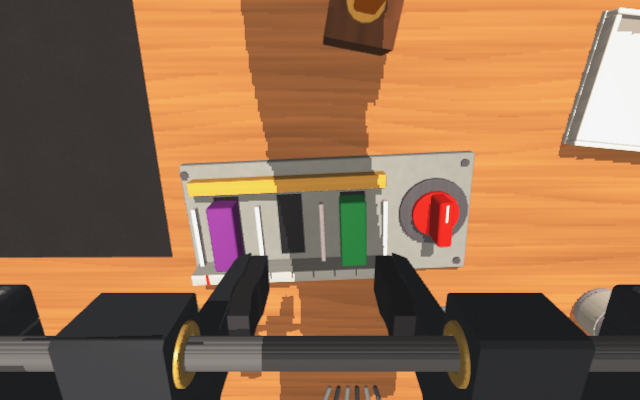

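send_rows:
  series:
    - [0, 0, 0, 0.001, 0.004, -0.042]
    - [-0.0145, 0.0075, 0.036, 0, 0, 0]
    - [-0.0145, 0.0078, 0.036, 0, 0, 0]
    - [-0.0145, 0.0078, 0.036, 0, 0, 0]
    - [-0.0145, 0.0078, 0.032, 0, 0, 0]
    - [0, 0, 0, 0, 0, 0]
    - [0, 0, 0, 0, 0, 0]

```text
clock: 39.35
tcp_pos: [0.6303, 0.0557, 0.0449]
eef_rot: [179.7, 0.1, -177.0]
force: [0.2, -0.8, 0.6]
opening: 0.05
```

```bash
python3 - <<'E'
from h import *
go2([627.4,44,5],-177.7)
E
```

```text
at [630.3  55.7  44.9] [ 1.797e+02  1.000e-01 -1.770e+02] t 39.4 turn [0.005 0.001 0.011] then shift [ 0.0034 -0.0115  0.0399] rows 0.10493840290840531 1.0406398978343165
```

send_rows:
  series:
    - [0.0034, -0.0115, 0, 0.005, 0, 0.011]
    - [0, 0, 0.01, 0, 0, 0]
    - [0, 0, 0, 0, 0, 0]

```text
clock: 39.6
tcp_pos: [0.6271, 0.044, 0.0366]
eef_rot: [-180.0, 0.1, -177.6]
force: [0.2, -0.1, 0.0]
opening: 0.0496
```

```bash
python3 - <<'E'
from h import *
go2([627.4,44,5],-177.7)
E
```

```text
at [627.1  44.   36.6] [-1.800e+02  1.000e-01 -1.776e+02] t 39.6 turn [-0.     0.002  0.001] then shift [-0.0003 -0.      0.0316] rows 0.022321875542294176 0.789933025008812
```

send_rows:
  series:
    - [0, 0, 0.012, 0, 0, 0]
    - [0, 0, 0.01, 0, 0, 0]
    - [0, 0, 0.006, 0, 0, 0]
    - [0, 0, 0.001, 0, 0, 0]

```text
clock: 39.93
tcp_pos: [0.6291, 0.0423, 0.0093]
eef_rot: [180.0, 0.5, -177.8]
force: [-0.1, -0.1, -0.4]
opening: 0.0498
```

send_rows:
  series:
    - [0, 0, 0, 0, 0, 0]
    - [0, 0, 0, 0, 0, 0]
    - [0, 0, 0, 0, 0, 0]
    - [0, 0, 0, 0, 0, 0]
    - [0, 0, 0, 0, 0, 0]
    - [0, 0, 0, 0, 0, 0]
  claw: 0.01
  force: 25

```text
clock: 40.43
tcp_pos: [0.6293, 0.0424, 0.0094]
eef_rot: [180.0, 0.5, -177.8]
force: [0.6, -0.1, 0.3]
opening: 0.0257
```

```bash
python3 - <<'E'
from h import *
go2([496,398.8,80],174.3); s=get_state(); print(s['opening'],s['force'],s['q'].round())
E
```

```text
at [629.3  42.4   9.4] [ 180.     0.5 -177.8] t 40.4 turn [0.001 0.009 0.138] then shift [ 0.1681  0.3414 -0.0706] rows 1.1532322464065607 9.674754758125962
0.025681019536859074 [ 0.63295586 -0.12950038  0.29632667] [-22.  46.  21.  99. -24.  39. 104.]
```

send_rows:
  series:
    - [0, 0, -0.015, 0, 0, 0]
    - [0, 0, -0.03, 0, 0.009, 0.069]
    - [0, 0, -0.028, 0, 0, 0.069]
    - [0.01, 0.02, 0, 0, 0, 0]
    - [0.0168, 0.034, 0, 0, 0, 0]
    - [0.0168, 0.034, 0, 0, 0, 0]
    - [0.0168, 0.034, 0, 0, 0, 0]
    - [0.0168, 0.034, 0, 0, 0, 0]
    - [0.0168, 0.034, 0, 0, 0, 0]
    - [0.0168, 0.034, 0, 0, 0, 0]

```text
clock: 41.27
tcp_pos: [0.5479, 0.2729, 0.0979]
eef_rot: [180.0, 0.7, 172.6]
force: [1.1, 0.6, 0.2]
opening: 0.0253
```

send_rows:
  series:
    - [0.0168, 0.034, 0, 0, 0, 0]
    - [0.0168, 0.034, 0, 0, 0, 0]
    - [0.013, 0.025, 0, 0, 0, 0]
    - [0, 0, 0, 0, 0, 0]
    - [0, 0, 0, 0, 0, 0]

```text
clock: 41.68
tcp_pos: [0.5058, 0.3892, 0.1036]
eef_rot: [179.4, 0.6, 173.5]
force: [0.1, -1.0, -1.1]
opening: 0.0256
```

```bash
python3 - <<'E'
from h import *
go2([496,398.8,30],174.3); s=get_state(); print(s['opening'],s['force'],s['q'].round())
E
```

```text
at [505.8 389.2 103.6] [179.4   0.6 173.5] t 41.7 turn [ 0.01   0.011 -0.014] then shift [0.0107 0.0085 0.0736] rows 0.1717315335859022 1.870789730861797
0.02561757813852192 [ 0.14550109 -0.9796583  -1.11742666] [-61.  40.  28.  97. -23.  48.  61.]
```

send_rows:
  series:
    - [0.0107, 0.0085, 0.01, 0.01, 0.011, -0.014]
    - [0, 0, 0.03, 0, 0, 0]
    - [0, 0, 0.03, 0, 0, 0]
    - [0, 0, 0, 0, 0, 0]

```text
clock: 42.02
tcp_pos: [0.4974, 0.4001, 0.0345]
eef_rot: [179.8, 0.1, 174.3]
force: [-1.6, -1.4, -1.1]
opening: 0.0254
```

```bash
python3 - <<'E'
from h import *
go2([496,398.8,3],174.3)
E
```

```text
at [497.4 400.1  34.5] [1.798e+02 1.000e-01 1.743e+02] t 42.0 turn [0.003 0.002 0.   ] then shift [ 0.0012 -0.0014  0.0315] rows 0.028065622726347935 0.7894387197082363
```

send_rows:
  series:
    - [0.0012, -0.0014, 0.01, 0.003, 0.002, 0]
    - [0, 0, 0.01, 0, 0, 0]
    - [0, 0, 0.006, 0, 0, 0]

```text
clock: 42.27
tcp_pos: [0.4979, 0.3968, 0.0089]
eef_rot: [-179.9, 0.0, 174.1]
force: [-1.0, -0.2, -1.2]
opening: 0.0254
```

send_rows:
  series:
    - [0, 0, 0.002, 0, 0, 0]

```text
clock: 42.35
tcp_pos: [0.498, 0.3962, 0.0064]
eef_rot: [-179.9, 0.0, 174.1]
force: [-0.1, -0.2, -1.1]
opening: 0.0254
```

send_rows:
  series:
    - [0, 0, 0.0015, 0, 0, 0]

```text
clock: 42.43
tcp_pos: [0.4985, 0.3959, 0.0051]
eef_rot: [-179.9, 0.0, 174.0]
force: [0.1, 0.1, -1.6]
opening: 0.0259
```

send_rows:
  series:
    - [0.001, 0, 0.0018, 0, 0, 0]
    - [0, 0, 0.001, 0, 0, 0]

```text
clock: 42.6
tcp_pos: [0.4983, 0.3962, 0.0031]
eef_rot: [-180.0, 0.1, 174.0]
force: [0.3, 0.2, -0.1]
opening: 0.0259
```

send_rows:
  series:
    - [0, 0, 0, 0, 0, 0]
    - [0, 0, 0, 0, 0, 0]
    - [0, 0, 0, 0, 0, 0]
    - [0, 0, 0, 0, 0, 0]
    - [0, 0, 0, 0, 0, 0]
  claw: 0.05

```text
clock: 43.02
tcp_pos: [0.4994, 0.3973, 0.005]
eef_rot: [179.9, 0.2, 174.0]
force: [0.2, -0.3, -0.3]
opening: 0.0501
```

send_rows:
  series:
    - [0, 0, -0.02, 0, 0, 0]
    - [0, 0, -0.035, 0, 0, 0]
    - [0, 0, -0.035, 0, 0, 0]
    - [0, 0, 0, 0, 0, 0]

```text
clock: 43.35
tcp_pos: [0.4979, 0.396, 0.0963]
eef_rot: [-179.9, 0.1, 174.0]
force: [1.2, 0.2, 0.3]
opening: 0.0504
```

```bash
python3 - <<'E'
from h import *
r=snap('top')
for nm,m in [('g',mask(r,45,75,100,255,50)),('p',mask(r,135,165,60,255,40))]:
  for c in blobs(m,20)[:3]: print(nm,rect(r,c,.025),cv2.contourArea(c))
go2([632,-88,70],-177.7)
E
```

```text
g [ 873.8 -445.6  248.2   79.7  -89.7] 1672.0
g [ 559.7 -402.   108.2   44.9  -21.5] 457.5
g [471.  395.4  24.5   9.1 -89.6] 22.0
p [ 634.9 -103.4   73.    28.5    5.3] 182.5
at [496.5 395.4  93.7] [-1.798e+02 -1.000e-01  1.740e+02] t 43.4 turn [-0.004 -0.001 -0.144] then shift [-0.116  -0.4884  0.0237] rows 1.2028627330202135 12.564504688808118
```

send_rows:
  series:
    - [0, 0, -0.03, -0.004, 0, -0.072]
    - [0, 0, -0.03, 0, 0, -0.072]
    - [-0.0085, -0.0385, 0, 0, 0, 0]
    - [-0.0085, -0.0385, 0, 0, 0, 0]
    - [-0.0085, -0.0385, 0, 0, 0, 0]
    - [-0.0085, -0.0385, 0, 0, 0, 0]
    - [-0.0085, -0.0385, 0, 0, 0, 0]
    - [-0.0085, -0.0385, 0, 0, 0, 0]
    - [-0.0085, -0.0385, 0, 0, 0, 0]
    - [-0.0085, -0.0385, 0, 0, 0, 0]

```text
clock: 44.23
tcp_pos: [0.5759, 0.094, 0.1462]
eef_rot: [179.8, -0.6, -175.9]
force: [0.2, -0.4, -0.0]
opening: 0.05
```

send_rows:
  series:
    - [-0.0085, -0.0385, 0, 0, 0, 0]
    - [-0.0085, -0.0385, 0, 0, 0, 0]
    - [-0.0085, -0.0385, 0, 0, 0, 0]
    - [0, 0, 0, 0, 0, 0]
    - [0, 0, 0, 0, 0, 0]
    - [0, 0, 0, 0, 0, 0]

```text
clock: 44.73
tcp_pos: [0.6079, -0.039, 0.1399]
eef_rot: [-179.9, -1.0, -176.8]
force: [-1.0, 0.0, 0.7]
opening: 0.0502
```

```bash
python3 - <<'E'
from h import *
r=snap('wrist'); save(r,'w11'); print(tool()[:3,3],get_state()['eef_rot'])
for nm,m in [('p',mask(r,135,165,80,255,40))]:
  for c in blobs(m,100)[:2]:
    print(nm,rect(r,c,.038),rect(r,c,.026),cv2.contourArea(c),c[:,0].mean(0).round())
    v=r['hsv'][:,:,2]; mm=np.zeros_like(m); cv2.drawContours(mm,[c],-1,255,-1); t,_=cv2.threshold(v[mm>0].reshape(-1,1),0,255,cv2.THRESH_OTSU)
    b=blobs(((mm>0)&(v>t)).astype(np.uint8)*255,50)[0]; print('bright',rect(r,b,.038))
go2([632,-100,60],-177.7)
r=snap('top')
for c in blobs(mask(r,45,75,100,255,50),20)[:4]: print('g',rect(r,c,.03),cv2.contourArea(c))
E
```

```text
[ 0.60765987 -0.03782654  0.13976576] [-179.89993338   -1.02030056 -176.67869783]
p [ 629.6 -100.2   73.7   29.8    6.6] [ 634.2 -102.8   77.    31.2    6.6] 2717.5 [244. 218.]
bright [ 632.1 -102.6   67.4   24.6    6.6]
at [607.7 -37.8 139.8] [-179.9   -1.  -176.7] t 44.8 turn [-0.002 -0.018  0.018] then shift [-0.0218 -0.0631  0.0798] rows 0.21056149984508143 2.600547702603826
g [ 871.7 -444.2  248.5   79.3  -89.7] 1632.5
g [ 559.  -400.8  107.6   44.9  -21.7] 456.0
g [497.5 391.9  65.6  26.3  -5.6] 161.5
```

View pics/w11.png

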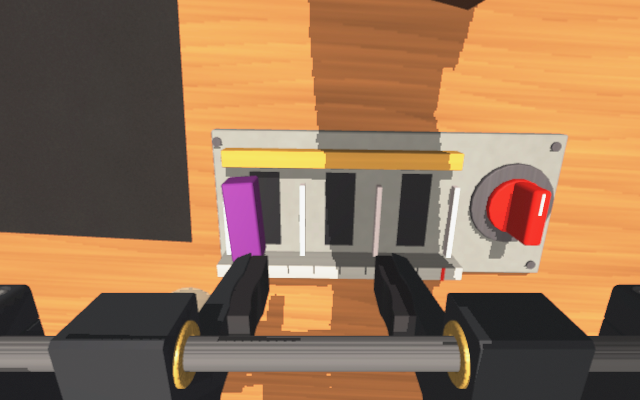

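```bash
python3 - <<'E'
from h import *
go2([632,-102.6,45],-173.4)
E
```

```text
at [607.8 -36.6 139.9] [-179.9   -1.  -176.6] t 44.8 turn [-0.001 -0.018 -0.056] then shift [-0.0164 -0.0683  0.0949] rows 0.485601349397635 2.9530413257152603
```

send_rows:
  series:
    - [0, 0, 0, 0, -0.018, -0.056]
    - [-0.0055, -0.0228, 0.02, 0, 0, 0]
    - [-0.0055, -0.0228, 0.035, 0, 0, 0]
    - [-0.0055, -0.0228, 0.035, 0, 0, 0]
    - [0, 0, 0, 0, 0, 0]
    - [0, 0, 0, 0, 0, 0]

```text
clock: 45.33
tcp_pos: [0.6358, -0.0879, 0.0462]
eef_rot: [179.6, 0.3, -172.0]
force: [-0.2, 0.4, 0.3]
opening: 0.0499
```

```bash
python3 - <<'E'
from h import *
go2([632,-102.6,6],-173.4)
E
```

```text
at [635.8 -87.9  46.2] [ 179.6    0.3 -172. ] t 45.3 turn [0.007 0.004 0.024] then shift [ 0.0055 -0.0141  0.0402] rows 0.21100984095094297 1.0728769124066984
```

send_rows:
  series:
    - [0.0055, -0.0141, 0, 0.007, 0.004, 0.024]
    - [0, 0, 0.01, 0, 0, 0]
    - [0, 0, 0, 0, 0, 0]

```text
clock: 45.58
tcp_pos: [0.6325, -0.0987, 0.037]
eef_rot: [179.9, 0.1, -173.2]
force: [-0.9, 1.9, -0.6]
opening: 0.0498
```

```bash
python3 - <<'E'
from h import *
go2([632,-102.6,6],-173.4)
E
```

```text
at [632.5 -98.7  37. ] [ 1.799e+02  1.000e-01 -1.732e+02] t 45.6 turn [0.002 0.001 0.003] then shift [ 0.001  -0.0038  0.031 ] rows 0.02950559601347031 0.7799311377839236
```

send_rows:
  series:
    - [0.001, -0.0042, 0.006, 0, 0, 0]
    - [0, 0, 0.01, 0, 0, 0]
    - [0, 0, 0.008, 0, 0, 0]
    - [0, 0, 0.004, 0, 0, 0]

```text
clock: 45.92
tcp_pos: [0.6347, -0.1011, 0.0102]
eef_rot: [179.9, 0.4, -173.1]
force: [0.2, 0.2, 0.1]
opening: 0.0501
```

```bash
python3 - <<'E'
from h import *
go2([632,-102.6,6.5],-173.4); print(get_state()['force'])
E
```

```text
at [ 634.7 -101.1   10.2] [ 179.9    0.4 -173.1] t 45.9 turn [0.001 0.008 0.006] then shift [ 0.0028 -0.0012  0.0037] rows 0.0806782346024209 0.12024830963793184
[0.173109   0.22443244 0.10548888]
```

send_rows:
  series:
    - [0.0028, -0.0012, 0.003, 0.001, 0.008, 0.006]
    - [0, 0, 0, 0, 0, 0]
    - [0, 0, 0, 0, 0, 0]
    - [0, 0, 0, 0, 0, 0]
    - [0, 0, 0, 0, 0, 0]
    - [0, 0, 0, 0, 0, 0]
    - [0, 0, 0, 0, 0, 0]
  claw: 0.01
  force: 25

```text
clock: 46.5
tcp_pos: [0.6311, -0.1022, 0.0055]
eef_rot: [179.9, -0.2, -173.4]
force: [-0.3, 0.4, -0.9]
opening: 0.0255
```

send_rows:
  series:
    - [0, 0, -0.015, 0, 0, 0]
    - [0, 0, -0.03, 0, 0, 0.075]
    - [0, 0, -0.03, 0, 0, 0.075]
    - [0, 0, -0.01, 0, 0, 0.064]

```text
clock: 46.83
tcp_pos: [0.6287, -0.1021, 0.0932]
eef_rot: [179.9, -0.6, 173.9]
force: [1.2, 0.2, 0.5]
opening: 0.0257
```

```bash
python3 - <<'E'
from h import *
go2([488,319.2,95],174.3); print(get_state()['opening'],get_state()['force'])
E
```

```text
at [ 628.7 -102.1   93.2] [179.9  -0.6 173.9] t 46.8 turn [ 0.002 -0.01  -0.008] then shift [ 0.1819  0.4052 -0.0018] rows 0.10298082042863096 11.104096957763137
0.025721415729317836 [1.23158982 0.24267811 0.47087604]
```

send_rows:
  series:
    - [0.0152, 0.0338, 0, 0.002, -0.01, -0.008]
    - [0.0152, 0.0338, 0, 0, 0, 0]
    - [0.0152, 0.0338, 0, 0, 0, 0]
    - [0.0152, 0.0338, 0, 0, 0, 0]
    - [0.0152, 0.0338, 0, 0, 0, 0]
    - [0.0152, 0.0338, 0, 0, 0, 0]
    - [0.0152, 0.0338, 0, 0, 0, 0]
    - [0.0152, 0.0338, 0, 0, 0, 0]
    - [0.0152, 0.0338, 0, 0, 0, 0]
    - [0.0152, 0.0338, 0, 0, 0, 0]

```text
clock: 47.67
tcp_pos: [0.5196, 0.2527, 0.1098]
eef_rot: [179.9, 1.4, 172.9]
force: [0.8, 0.8, -0.9]
opening: 0.026
```

send_rows:
  series:
    - [0.0152, 0.0338, 0, 0, 0, 0]
    - [0.01, 0.02, 0, 0, 0, 0]
    - [0, 0, 0, 0, 0, 0]
    - [0, 0, 0, 0, 0, 0]

```text
clock: 48.0
tcp_pos: [0.4956, 0.3246, 0.1138]
eef_rot: [179.4, 1.4, 173.8]
force: [0.4, -0.8, -1.2]
opening: 0.026
```

```bash
python3 - <<'E'
from h import *
go2([488,319.2,30],174.3); print(get_state()['opening'])
E
```

```text
at [495.6 324.6 113.8] [179.4   1.4 173.8] t 48.0 turn [ 0.011  0.025 -0.009] then shift [ 0.0071 -0.0061  0.0838] rows 0.23565016886849438 2.1081465065458227
0.025950128835239984
```

send_rows:
  series:
    - [0.0071, -0.0061, 0.01, 0.011, 0.025, -0.009]
    - [0, 0, 0.035, 0, 0, 0]
    - [0, 0, 0.035, 0, 0, 0]
    - [0, 0, 0, 0, 0, 0]

```text
clock: 48.33
tcp_pos: [0.4909, 0.3154, 0.0344]
eef_rot: [179.9, 0.0, 174.1]
force: [-0.4, -1.0, -2.6]
opening: 0.0258
```

```bash
python3 - <<'E'
from h import *
go2([488,319.2,3],174.3); print(get_state()['opening'])
E
```

```text
at [490.9 315.4  34.4] [179.9   0.  174.1] t 48.3 turn [ 0.002  0.    -0.003] then shift [0.0032 0.0035 0.0314] rows 0.02747499976903391 0.793768563226937
0.025805249283868743
```

send_rows:
  series:
    - [0.0032, 0.0035, 0.008, 0.002, 0, -0.003]
    - [0, 0, 0.01, 0, 0, 0]
    - [0, 0, 0.008, 0, 0, 0]
    - [0, 0, 0.002, 0, 0, 0]

```text
clock: 48.67
tcp_pos: [0.4906, 0.3144, 0.007]
eef_rot: [-179.9, 0.0, 173.9]
force: [0.3, 0.1, -0.8]
opening: 0.026
```

send_rows:
  series:
    - [0, 0, 0.0015, 0, 0, 0]

```text
clock: 48.75
tcp_pos: [0.4911, 0.3142, 0.0058]
eef_rot: [-179.9, 0.1, 173.9]
force: [0.2, -0.3, -1.0]
opening: 0.0258
```

send_rows:
  series:
    - [0, 0, 0.0015, 0, 0, 0]

```text
clock: 48.83
tcp_pos: [0.4915, 0.3143, 0.0047]
eef_rot: [-179.9, 0.1, 173.9]
force: [0.1, 0.5, 0.4]
opening: 0.026
```

send_rows:
  series:
    - [0.002, 0.002, 0.002, 0, 0, 0]
    - [0, 0, 0.002, 0, 0, 0]

```text
clock: 49.0
tcp_pos: [0.4905, 0.3173, 0.0016]
eef_rot: [180.0, 0.2, 173.9]
force: [0.5, -0.1, -0.9]
opening: 0.0258
```

send_rows:
  series:
    - [0, 0, 0.0015, 0, 0, 0]

```text
clock: 49.08
tcp_pos: [0.4906, 0.3176, 0.0003]
eef_rot: [180.0, 0.2, 173.9]
force: [0.4, 0.3, -1.8]
opening: 0.0262
```

send_rows:
  series:
    - [0, 0, 0.001, 0, 0, 0]

```text
clock: 49.17
tcp_pos: [0.4906, 0.318, -0.0006]
eef_rot: [179.9, 0.2, 173.9]
force: [0.3, 0.3, -1.8]
opening: 0.0257
```

Release and rise away, then check.

send_rows:
  series:
    - [0, 0, 0.001, 0, 0, 0]
    - [0, 0, 0.0005, 0, 0, 0]

```text
clock: 49.33
tcp_pos: [0.4908, 0.3182, -0.002]
eef_rot: [179.9, 0.2, 174.0]
force: [-2.4, -1.2, 6.7]
opening: 0.0255
```

send_rows:
  series:
    - [0, 0, 0, 0, 0, 0]
    - [0, 0, 0, 0, 0, 0]
    - [0, 0, 0, 0, 0, 0]
    - [0, 0, 0, 0, 0, 0]
    - [0, 0, 0, 0, 0, 0]
  claw: 0.05

```text
clock: 49.75
tcp_pos: [0.4913, 0.3183, -0.0016]
eef_rot: [179.9, 0.3, 173.9]
force: [0.2, -0.5, -0.5]
opening: 0.0505
```

send_rows:
  series:
    - [0, 0, -0.02, 0, 0, 0]
    - [0, 0, -0.035, 0, 0, 0]
    - [0, 0, -0.035, 0, 0, 0]
    - [0, -0.03, -0.035, 0, 0, 0]
    - [0, -0.03, -0.035, 0, 0, 0]
    - [0, -0.03, -0.035, 0, 0, 0]
    - [0, -0.03, 0, 0, 0, 0]
    - [0, -0.03, 0, 0, 0, 0]
    - [0, 0, 0, 0, 0, 0]
    - [0, 0, 0, 0, 0, 0]

```text
clock: 50.58
tcp_pos: [0.4753, 0.1725, 0.1921]
eef_rot: [179.7, 0.3, 174.1]
force: [0.2, 0.6, 0.0]
opening: 0.0499
```

```bash
python3 - <<'E'
from h import *
for n in ('top','wrist'):
  r=snap(n)
  for nm,m,z in [('g',mask(r,45,75,100,255,50),.031),('p',mask(r,135,165,60,255,40),.031),('handle',((mask(r,3,14,190,255,100)>0)&(r['hsv'][:,:,2]>150)).astype(np.uint8)*255,.138),('jaw',mask(r,18,32,120,255,110),.0285)]:
    for c in blobs(m,25)[:4]:
      q=rect(r,c,z)
      if nm!='handle' or np.hypot(q[0]-426,q[1]-46)<60: print(n,nm,q,cv2.contourArea(c))
print(get_state()['tcp_pos'],get_state()['clock'])
E
```

```text
top g [ 871.2 -443.6  247.2   79.3  -89.7] 1678.5
top g [ 558.4 -400.   107.3   43.9  -20.7] 452.0
top jaw [ 293.2 -421.3   76.    31.2  -76.9] 245.0
top jaw [ 7.646e+02 -1.722e+02  5.490e+01  5.000e+01  3.000e-01] 214.5
top jaw [580.2 -55.8 131.2  17.3 -87.7] 159.5
wrist g [493.4 389.3  69.9  38.6  -6. ] 2689.0
wrist p [490.5 313.7  70.5  33.2  -6. ] 2320.0
wrist handle [425.3  45.4  14.9  14.7  79.2] 461.0
wrist jaw [578.  -53.8 131.7  14.6 -87.3] 999.0
wrist jaw [708.3 317.   96.9  14.8   4.1] 238.0
wrist jaw [693.8 -23.3  49.6   7.3  -6.4] 97.5
[0.47530173 0.17291193 0.19164564] 50.6833
```

```bash
python3 -c "
from cell import *
print(job_done())"
```

```text
the job is handed in; nothing more can be done
None
```

The job is done and handed in at about 51 s. Both wax blocks that were present, purple and the smaller green, were marked and now lie in the tray. There was no blue block.

**What I did, in order:**
- **Jig:** I laid the two blocks flat in the outer bays and turned the knob to clamped. The jaw measured about 11 mm forward.
- **Scribing:** The scriber tip ran from the first red mark to the second at about 3 cm/s. It stayed within about 1 mm of the line, with the tip 39–40.6 mm above the bench.
- **Putting back:** I stood the scriber in its stand and clicked the knob back to open. Then I moved the blocks to the tray.

**Last checks:**
- **Blocks:** In the wrist camera view they lie side by side in the tray and aligned with it.
- **Scriber and jaw:** The scriber handle is upright over its stand, and the jaw is back at its open position.
- **Bystanders:** The robot stayed clear of the jar, mandrel and tin, but I made no separate final check of their positions.

**What went wrong or disagreed:**
- **Tool position:** The fingers end about 20 mm short of the reported tool position. The first grasp of purple closed on nothing, and I corrected for this afterwards.
- **Force:** A bench probe read about 39 N at the fingertips. The wrist force peaked near 57 N while seating the scriber. That is under the 120 N wrist limit, but above 40 N; that limit is for the arm or gripper body, and this load went through the held scriber.
- **Knocked block:** Purple was moved about 1.5 cm inside its bay after unclamping. I measured it again before picking it up.

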